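Clear the clay trimming bench

TASK

Clear up the clay trimming bench: push the scrap drawer's front to make it spring out, take the scraper and sweep every dry clay offcut off the front of the board into the drawer without touching the offcuts with the gripper, then push the drawer shut until its catch holds it. The scraper goes back to stand on its rubber mat, and every glaze jar must stand upright in a free cell of the wooden crate, one per cell; leave the yellow sponge where it is.

Things in the scene. Friction and masses are not known exactly. Their poses are not given: they have to be found in the camera images.
- bench: Trimming bench, fixed: low grey cabinet 195 deep (x) x 260 wide (y), its plywood top (the board) 66 above the table (mm). Origin on the table at the middle of its lower front edge; x points into the cabinet, away from the robot.
- bench_edge (a point): Middle of the board's front edge, 66 mm above the table, axes as the bench's. Lips 10 mm high border the board at both sides (inner faces at y = +-113 mm) and at the back (inner face at x = 185 mm); none at the front, so what is swept off there falls into the drawer when it is fully out.
- drawer (a joint): Scrap drawer, push-push catch. In m: 0 to 0.002 = shut, held by the catch; 0.09 = fully out towards the robot. A spring drives it out (5 N shut, 3 N out). Pushed in past shut, to between -0.0125 and its stop at -0.018, and let go, it changes over: if held, it slides fully out by itself in about 1 s; if it was out, it stays held. A shorter push changes nothing.
- drawer_front (a point): Centre of the outer face of the drawer's blue front (236 wide, 42 high, 10 thick, top 52 above the table, mm); shut, it stands 22 mm before the cabinet's front. Axes as the bench's. The tray behind it is 116 deep and 228 wide inside, its floor 13 and its side walls' tops 43 above the table.
- scraper_grip (a point): Centre of the scraper's red handle (24 thick along x, 50 along y, 48 high, mm), 46 mm above the underside. Below it is a wooden block 36 (x) x 110 (y) x 22 high that stands flat; it sweeps with a 110 mm long face, along its own x either way. About 150 g.
- mat_top (a point): Centre of the top of the scraper's black rubber mat, fixed, 90 (x) x 150 (y) mm, its top 4 mm above the table.
- crate: Wooden crate, fixed: 214 (x) x 144 (y) x 28 high (mm), 3 x 2 cells at 70 mm pitch (66 mm clear), floor 4 mm thick, walls 4 mm. Origin at the centre of its underside; the cells' centres lie at x = -70, 0, +70 mm and y = -35, +35 mm from it in its own axes. The cell at x = -70, y = +35 mm is already taken by a fixed terracotta pot 42 across, its top 54 mm above the table.
- sponge: Yellow sponge 55 x 45 x 30 mm, loose, lying to the left in front of the bench's drawer, not to be moved. Origin at the centre of its underside.
- jar_board: Grey stand board, fixed, 190 x 190 x 10 mm, on which the jars stand at the start. Origin at the centre of its underside.
- scrap0_mid (a point): Centre of a dry grey clay offcut, 30 x 24 x 17 mm, about 22 g, lying on the bench's board (may be absent).
- scrap1_mid (a point): Centre of a dry grey clay offcut, 28 x 22 x 16 mm, about 22 g, lying on the bench's board (may be absent).
- scrap2_mid (a point): Centre of a dry grey clay offcut, 32 x 20 x 17 mm, about 22 g, lying on the bench's board (may be absent).
- scrap3_mid (a point): Centre of a dry grey clay offcut, 26 x 24 x 18 mm, about 22 g, lying on the bench's board (may be absent).
- scrap4_mid (a point): Centre of a dry grey clay offcut, 30 x 22 x 16 mm, about 22 g, lying on the bench's board (may be absent).
- scrap5_mid (a point): Centre of a dry grey clay offcut, 27 x 25 x 17 mm, about 22 g, lying on the bench's board (may be absent).
- jar0_mid (a point): Centre (28 mm above the underside) of a blue glaze jar with a white cap, 44 across, 56 high, 140 g, upright (may be absent).
- jar1_mid (a point): Centre (28 mm above the underside) of a green glaze jar with a white cap, 44 across, 56 high, 140 g, upright (may be absent).
- jar2_mid (a point): Centre (28 mm above the underside) of a yellow glaze jar with a white cap, 44 across, 56 high, 140 g, upright (may be absent).
- jar3_mid (a point): Centre (28 mm above the underside) of a red glaze jar with a white cap, 44 across, 56 high, 140 g, upright (may be absent).
Mind the look-alikes: they are no part of the job. Leave any orange or purple look-alike of the part that bears scrap3_mid alone.

How it is judged (in metres and radians):
On the way, in this order (a step that is already met when the one before it is completed fails the run):
1. the catch is released and the drawer springs out (value of joint drawer above 0.075 m), for 0.2 s.
2. all the offcuts lie in the drawer (x of scrap0_mid in the frame of drawer_front between 0.008 and 0.128 m and y of scrap0_mid in the frame of drawer_front between -0.118 and 0.118 m and z of each of scrap0_mid, scrap1_mid, scrap2_mid, scrap3_mid, scrap4_mid, scrap5_mid in the frame of drawer_front below 0.022 m and x of scrap1_mid in the frame of drawer_front between 0.008 and 0.128 m and y of scrap1_mid in the frame of drawer_front between -0.118 and 0.118 m and x of scrap2_mid in the frame of drawer_front between 0.008 and 0.128 m and y of scrap2_mid in the frame of drawer_front between -0.118 and 0.118 m and x of scrap3_mid in the frame of drawer_front between 0.008 and 0.128 m and y of scrap3_mid in the frame of drawer_front between -0.118 and 0.118 m and x of scrap4_mid in the frame of drawer_front between 0.008 and 0.128 m and y of scrap4_mid in the frame of drawer_front between -0.118 and 0.118 m and x of scrap5_mid in the frame of drawer_front between 0.008 and 0.128 m and y of scrap5_mid in the frame of drawer_front between -0.118 and 0.118 m), for 0.3 s.
3. the drawer is shut and held by its catch, with no hand on it (value of joint drawer between -0.004 and 0.004 m and contact force between the fingers and bench below 0.1 N), for 0.6 s.
At the end, for the whole second after the job is handed in: The drawer is held shut by its catch (joint within 4 mm of 0) with all offcuts inside its tray, all jars stand upright (within 0.15 rad) on the floor of the crate's cells, the scraper stands upright on its mat with its centre within 40 mm of the mat's, and all are at rest (all of step 2 and value of joint drawer between -0.004 and 0.004 m and x of jar0_mid in the frame of crate between -0.107 and 0.107 m and y of jar0_mid in the frame of crate between -0.072 and 0.072 m and z of jar0_mid in the frame of crate between 0.024 and 0.038 m and angle between each of jar0_mid, jar1_mid, jar2_mid, jar3_mid's own z axis and vertical below 0.15 rad and linear speed of each of jar0, jar1, jar2, jar3, scraper below 0.03 m/s and x of jar1_mid in the frame of crate between -0.107 and 0.107 m and y of jar1_mid in the frame of crate between -0.072 and 0.072 m and z of jar1_mid in the frame of crate between 0.024 and 0.038 m and x of jar2_mid in the frame of crate between -0.107 and 0.107 m and y of jar2_mid in the frame of crate between -0.072 and 0.072 m and z of jar2_mid in the frame of crate between 0.024 and 0.038 m and x of jar3_mid in the frame of crate between -0.107 and 0.107 m and y of jar3_mid in the frame of crate between -0.072 and 0.072 m and z of jar3_mid in the frame of crate between 0.024 and 0.038 m and horizontal distance between scraper_grip and mat_top below 0.04 m and angle between scraper_grip's own z axis and vertical below 0.12 rad and z of scraper_grip in the frame of mat_top below 0.052 m); the robot touches nothing.
It fails at once if an offcut is pushed or gripped with the gripper instead of the scraper (contact force between the fingers and scrap0 above 1 N or contact force between the fingers and scrap1 above 1 N or contact force between the fingers and scrap2 above 1 N or contact force between the fingers and scrap3 above 1 N or contact force between the fingers and scrap4 above 1 N or contact force between the fingers and scrap5 above 1 N).
It fails at once if the sponge is moved by more than 3 cm (distance of sponge from where it was at the start of the episode above 0.03 m).
Of scrap0, scrap1, scrap2, scrap3, scrap4, scrap5 only 3 to 6 are there at a start; the rules pass over those that are not, and their reading is None.
Of jar0, jar1, jar2, jar3 only 2 to 4 are there at a start; the rules pass over those that are not, and their reading is None.
At some moment in a run one of jar0, jar1, jar2, jar3, scraper may be knocked a few centimetres aside while the robot is not near it.
It also fails if it takes over 210 s, if anything falls off the work surface, if the arm or the gripper's body presses on something with over 40 N, if the wrist force passes 120 N, or if a joint passes its speed limit or range.

ROBOT

A 6-joint arm with a two-finger parallel gripper is mounted at the origin on the work surface. World frame = base frame: x ahead of the robot, y to its left, z up, the work surface at z = 0. Lengths are in mm, angles in rad, forces in N, time in s.
With the tool pointing down it reaches from about 275 to 1000 mm from the base axis. Payload 8.4 kg.
Tool frame: the origin (TCP) lies on the centre line of the jaws, within the pads' length; the fingertips stand 22 mm ahead of it and the grasp point (between the pads) lies 3 mm ahead of it; z points along the fingers, y is the direction in which the jaws open and shut (so a half turn about z gives the same grasp; the last joint's range is limited). The gripper opens to 85 mm and grips with 20 to 120 N. Pads are 22 mm wide; open, the fingers measure 114 mm over their backs; the gripper's body (76 mm by 85 mm) begins 54 mm behind the grasp point. The pads swing forward as they close: fully open they stand 13 mm farther back than shut.
Start: joints at [-1.29, 0.353, 1.633, -0, 1.155, -0.002], TCP at [174.402, -600.177, 253.281] pointing down, gripper open.
Joint ranges: [-2.63, 2.63], [-0.92, 2.1], [0.06, 2.66], [-1.3, 4.44], [0, 2.69], [-3.02, 3.02]. Speed limits (rad/s): [2.22, 2.22, 2.79, 3.14, 3.14, 3.14].

INTERFACE

Orientations are given as [roll, pitch, yaw] about the fixed x, y, z axes, in that order (R = Rz(yaw) Ry(pitch) Rx(roll)).
In Python, from rig import r gives the robot as it stands.
- The arm moves only by the tool carry_out, never from a script. Its argument "rows" is text: rows parted by semicolons, each of 5 numbers parted by spaces: the opening, from 0 (shut) to 1 (fully open), then the shift along the tool's x, y, z in units of 30 mm (1.0 is 30 mm), then the turn about the tool's z in units of 8 degrees (1.0 is 8 degrees). A call has 1 to 12 rows; each row shifts and turns the commanded pose from where the row before left it, along the tool's axes as they then stand; what a row does not reach is not made up. A row lasts 1/8 s, in which the tool goes at most 62.5 mm and 10.7 degrees, less where a joint would pass 70% of its speed; a pose out of reach is approached as far as the arm can. A call is refused whole if a number of a shift passes 1 or a number of a turn 1, either way. A call with a gripper value outside its range is refused whole. The fingers move at their own pace and stop on an object; "newtons" is the grip in N (left out, the last holds). Time passes only in rows, so rows that do not move let the fingers close. It gives the time, the measured TCP pose, the force and the opening at its end, in the units of the state.
- r.sense(): the state, without advancing time (a new reading comes with each control period).
- r.grab_frame(name): name is "scene" or "top" or "wrist"; returns the picture (420x560x3 uint8, blue, green, red); there is no depth.
- r.get_calibration(name): a dict with "intrinsics" (3x3 intrinsics, pixels), "position" and "rotation" of the camera in the world. Camera axes: x right, y up, looking along -z (the intrinsics and any distortion apply to the point x, -y, -z); pixel columns grow to the right and rows downward; lengths in mm; the calibration is good to about 2 mm. A picture is of the moment at which its call begins: read the wrist's pose just before it. get_calibration takes no time and is no camera call; for the wrist camera it gives the pose at the moment of the call.
- r.sign_off(): hands the job in, once; it reports no verdict.
The state is a dict: "clock": time; "qpos": joint angles; "qvel": joint speeds; "joint_efforts": joint torques, N m; "eef_pos": TCP position; "tcp_rot": TCP orientation; "contact_force": force on the tool from outside, world axes, zero at the start; "wrist_torque": the same for the moment, N m; "opening": opening from 0.0 (shut) to 1.0 (fully open).
Only numpy, scipy, OpenCV 4.12 (cv2) and the standard library are available. Lean on these libraries where they do the work, as an engineer would, in place of code of your own. Each camera call takes 0.05 s, during which the arm holds its last target.

## Working session

There is one attempt and no reset: what is moved stays moved. The work goes in short steps, Python scripts to look and compute and a tool call to move; the robot and the scene stay as the last step left them, time stands still between calls to the robot, and variables do not carry over. Pictures are saved under pics/ and viewed, and the job is handed in when it is done.

Besides the shell and the picture viewer there is one more tool, called after "Call:" by a JSON object that holds its "api" and its "payload", one argument or row to a line. carry_out: Moves the arm, as the interface text tells. Its arguments: {"type":"object","properties":{"rows":{"type":"string"},"newtons":{"type":"number"}},"required":["rows"]}

```bash
ls; mkdir -p pics; python3 - <<'E'
from rig import r
import cv2,numpy as np
print(r.sense())
for n in ["scene","top","wrist"]:
    c=r.get_calibration(n); print(n,c)
    cv2.imwrite(f"pics/{n}0.png",r.grab_frame(n))
E
```

```text
pics
{'clock': 0.0, 'qpos': array([-1.29041107e+00,  3.53647236e-01,  1.63416360e+00, -4.05035558e-05,
        1.15515835e+00, -2.41739211e-03]), 'qvel': array([ 0.00031059, -0.00050517,  0.00036449, -0.00020549,  0.00185002,
       -0.0009198 ]), 'joint_efforts': array([-4.85191660e-03, -6.05256557e+01, -3.42064083e+01, -4.47228012e-04,
        9.34349519e-03, -8.51683831e-05]), 'eef_pos': array([ 174.25889254, -599.74792615,  252.54960848]), 'tcp_rot': array([-3.14021604e+00,  3.37047805e-05,  2.82819054e-01]), 'contact_force': array([-0.41381627,  0.3848941 , -0.1173152 ]), 'wrist_torque': array([ 0.01898986,  0.02178793, -0.00205943]), 'opening': 1.0004014706551565}
scene {'intrinsics': array([[541.64126319,   0.        , 283.72327411],
       [  0.        , 541.64126319, 213.92424281],
       [  0.        ,   0.        ,   1.        ]]), 'position': array([1130.59276808, -267.51924057, 1093.19542004]), 'rotation': array([ 0.54962218, -0.00311614,  1.13292719])}
top {'intrinsics': array([[429.50496746,   0.        , 276.00236092],
       [  0.        , 429.50496746, 203.44938212],
       [  0.        ,   0.        ,   1.        ]]), 'position': array([364.15661985,  19.90925705, 978.25254046]), 'rotation': array([ 0.21115238,  0.00492777, -1.68491912])}
wrist {'intrinsics': array([[366.7871949 ,   0.        , 288.51576268],
       [  0.        , 366.7871949 , 203.06077718],
       [  0.        ,   0.        ,   1.        ]]), 'position': array([ 242.94039917, -579.32983675,  372.74253453]), 'rotation': array([-2.81736860e-01,  1.01863626e-03, -1.28818507e+00])}
```

View pics/scene0.png

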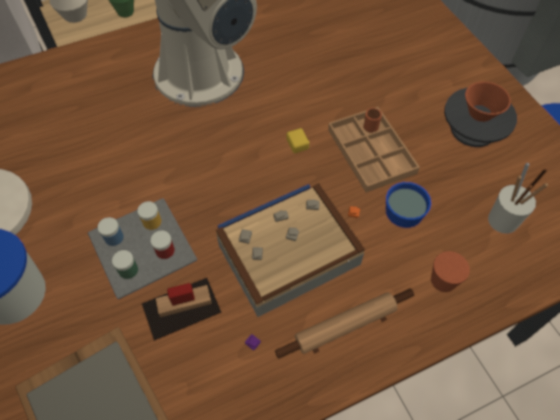

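View pics/top0.png

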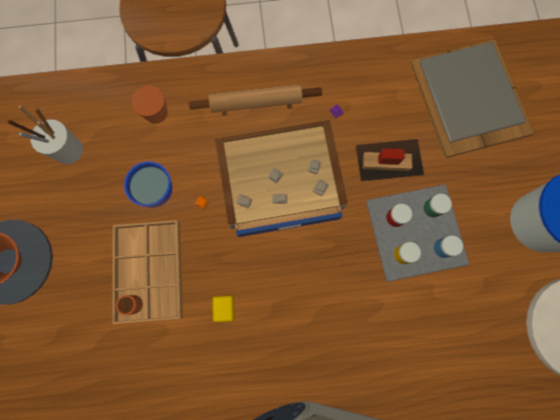

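View pics/wrist0.png

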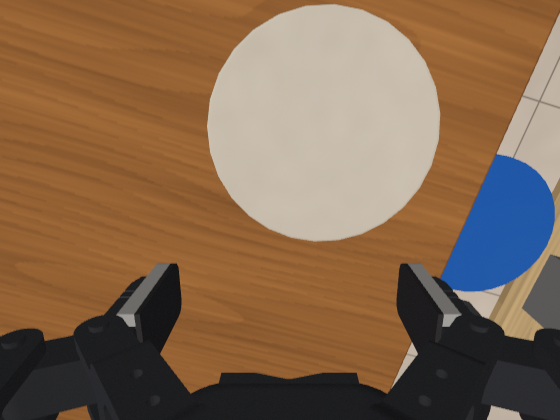

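The top view shows 5 offcuts on the board, 4 jars on the stand board (about 385–465, 190–275), the scraper on its mat at (390,160), the crate at (147,272) and the sponge at (222,309). The orange (201,202) and purple (336,111) cubes are the decoys. Next I'll measure.

```bash
cat > h.py <<'E'
from rig import r
import cv2,numpy as np,json
from scipy.spatial.transform import Rotation as Ro
def cam(n):
    c=r.get_calibration(n); return np.array(c["intrinsics"]),np.array(c["position"]),Ro.from_euler('xyz',c["rotation"]).as_matrix()
def ray(n,uv,c=None):
    K,p,R=c or cam(n); u,v=uv
    d=np.array([(u-K[0,2])/K[0,0],-(v-K[1,2])/K[1,1],-1.]); return p,R@d
def onz(n,uv,z,c=None):
    p,d=ray(n,uv,c); return p+d*(z-p[2])/d[2]
def proj(n,P,c=None):
    K,p,R=c or cam(n); q=R.T@(np.array(P,float)-p); q=np.array([q[0],-q[1],-q[2]]); q=K@q; return q[:2]/q[2]
def tri(obs):
    A=np.zeros((3,3));b=np.zeros(3)
    for n,uv in obs:
        p,d=ray(n,uv); d/=np.linalg.norm(d); M=np.eye(3)-np.outer(d,d); A+=M;b+=M@p
    return np.linalg.solve(A,b)
def blobs(mask,amin=20):
    n,l,s,c=cv2.connectedComponentsWithStats(mask.astype(np.uint8),connectivity=4)
    return [(c[i].round(1),s[i].tolist(),(l==i)) for i in range(1,n) if s[i,4]>=amin]
def tool(dp):
    "world displacement -> tool units"
    s=r.sense(); R=Ro.from_euler('xyz',s["tcp_rot"]).as_matrix(); return (R.T@np.array(dp,float))/30
E
python3 - <<'E'
from h import *
im=cv2.imread('pics/top0.png'); hsv=cv2.cvtColor(im,cv2.COLOR_BGR2HSV)
cv2.imwrite('pics/top0_zoomA.png',cv2.resize(im[110:250,210:350],None,fx=4,fy=4,interpolation=cv2.INTER_CUBIC))
cv2.imwrite('pics/top0_zoomB.png',cv2.resize(im[130:290,345:480],None,fx=3.7,fy=3.7,interpolation=cv2.INTER_CUBIC))
cv2.imwrite('pics/top0_zoomC.png',cv2.resize(im[190:340,100:250],None,fx=4,fy=4,interpolation=cv2.INTER_CUBIC))
E
```

```text
(no output)
```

View pics/top0_zoomA.png

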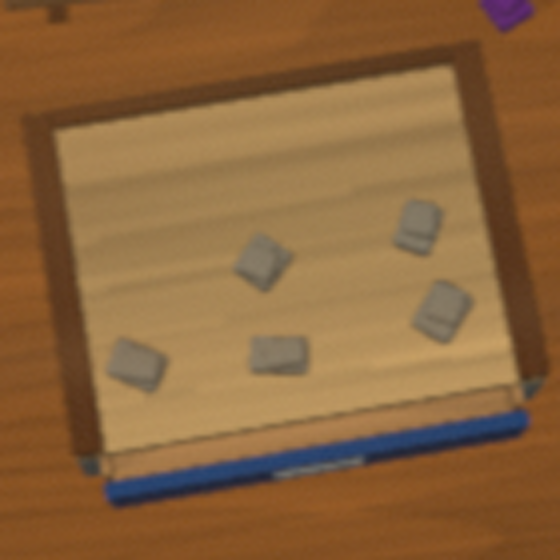

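View pics/top0_zoomB.png

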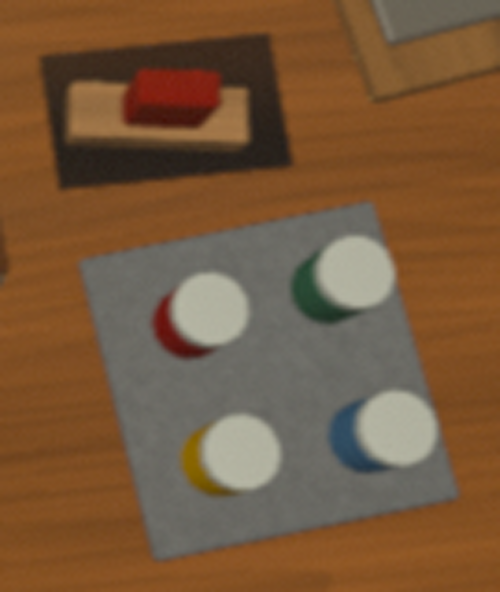

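View pics/top0_zoomC.png

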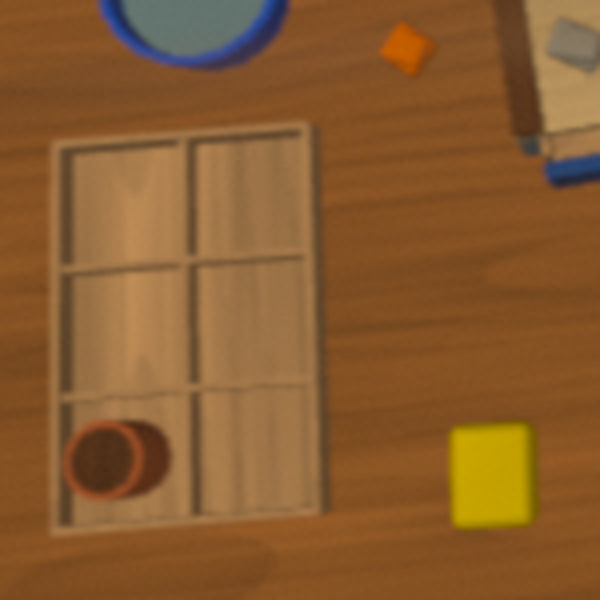

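```bash
cat > m1.py <<'E'
from h import *
A=lambda u,v:(210+u/4,110+v/4)
B=lambda u,v:(345+u/3.7,130+v/3.7)
C=lambda u,v:(100+u/4,190+v/4)
f=lambda p:p[:2].round(1).tolist()
for nm,pts,z in [("bench lip top outer BL,BR,FL,FR",[A(24,115),A(478,42),A(80,458),A(547,376)],76),("board inner edges BL BR FL FR",[A(55,128),A(452,66),A(103,452),A(518,386)],66),
 ("drawer front top: inner L,R",[A(105,483),A(525,412)],52),
 ("mat BL BR FR FL",[B(40,57),B(268,35),B(292,163),B(62,188)],4),
 ("handle top",[B(139,70),B(220,70),B(218,104),B(135,104)],70+4),
 ("block top BL,BR,FR,FL",[B(70,82),B(250,88),B(248,138),B(66,136)],26),
 ("jarboard BL BR FR FL",[B(80,263),B(374,203),B(458,497),B(156,560)],10),
 ("caps r g y b",[B(210,310),B(355,273),B(241,452),B(397,428)],66),
 ("crate BL BR FR FL",[C(52,142),C(312,123),C(324,512),C(52,533)],28),
 ("pot top",[C(104,460)],54),
 ("sponge top",[C(450,428),C(534,423),C(532,528),C(450,525)],30),
 ("scraps mid top",[A(262,258),A(420,220),A(443,304),A(279,352),A(138,362)],66+16)]:
    P=[onz("top",p,z) for p in pts]
    print(nm,[f(p) for p in P])
    if len(P)==4: print("   sides",[round(float(np.linalg.norm(P[i]-P[(i+1)%4])),1) for i in range(4)],"mean",f(sum(P)/4))
E
python3 m1.py
```

```text
bench lip top outer BL,BR,FL,FR [[718.2, 118.0], [731.8, -138.4], [522.6, 104.7], [538.2, -148.4]]
   sides [256.7, 320.7, 253.6, 321.5] mean [627.7, -16.0]
board inner edges BL BR FL FR [[712.4, 102.5], [723.3, -123.5], [526.1, 93.1], [536.4, -133.8]]
   sides [226.2, 292.9, 227.1, 294.6] mean [624.6, -15.5]
drawer front top: inner L,R [[511.5, 94.7], [524.2, -137.9]]
mat BL BR FR FL [[691.0, -204.5], [688.8, -353.0], [602.4, -352.5], [603.0, -205.0]]
   sides [148.6, 86.4, 147.5, 88.1] mean [646.3, -278.7]
handle top [[652.6, -245.8], [647.1, -293.8], [626.2, -288.9], [631.9, -239.9]]
   sides [48.3, 21.4, 49.3, 21.5] mean [639.5, -267.1]
block top BL,BR,FR,FL [[665.1, -215.6], [648.2, -327.0], [616.1, -319.9], [630.5, -207.6]]
   sides [112.7, 32.8, 113.2, 35.6] mean [640.0, -267.5]
jarboard BL BR FR FL [[552.4, -207.2], [569.4, -396.4], [383.3, -410.7], [367.1, -223.6]]
   sides [190.0, 186.6, 187.8, 186.0] mean [468.1, -309.5]
caps r g y b [[505.1, -264.9], [517.1, -353.0], [421.5, -268.0], [424.8, -359.3]]
   sides [88.9, 127.9, 91.3, 123.9] mean [467.1, -311.3]
crate BL BR FR FL [[558.8, 370.2], [552.9, 224.5], [341.1, 232.2], [346.8, 377.6]]
   sides [145.8, 211.9, 145.5, 212.2] mean [449.9, 301.1]
pot top [[381.2, 339.3]]
sponge top [[377.2, 161.1], [374.6, 115.8], [320.3, 122.0], [326.8, 165.3]]
   sides [45.4, 54.7, 43.8, 50.6] mean [349.7, 141.0]
scraps mid top [[619.3, -3.8], [630.7, -91.6], [582.6, -97.6], [566.4, -6.9], [569.7, 68.6]]
```

Call:
{"api": "carry_out", "payload": {
  "rows": "0 0 0 0 0.83;0 0 0 0 0.83;0 0.5 -1 0 0;0 0.5 -1 0 0;0 0.5 -1 0 0;0 0.5 -1 0 0;0 0.5 -1 0 0;0 0.5 -1 0 0;0 0.5 -1 0 0;0 0.5 -1 0 0;0 0.5 -1 0 0;0 0 0 0 0",
  "newtons": 40
}}

```text
clock: 1.65
eef_pos: [295.8, -322.0, 253.2]
tcp_rot: [-3.141, 0.0, 0.053]
contact_force: [0.4, -0.6, 1.0]
opening: 0.001
```

Call:
{"api": "carry_out", "payload": {
  "rows": "0 0.55 -0.96 0 0;0 0.55 -0.96 0 0;0 0.55 -0.96 0 0;0 0.55 -0.96 0.75 0;0 0.55 -0.96 1 0;0 0.55 -0.96 1 0;0 0.55 -0.96 1 0;0 0.55 -0.96 1 0;0 0.55 -0.96 1 0;0 0.55 -0.96 1 0;0 0 0 0 0;0 0 0 0 0"
}}

```text
clock: 3.15
eef_pos: [445.5, -28.1, 50.9]
tcp_rot: [3.141, 0.001, 0.051]
contact_force: [0.2, -0.4, 0.1]
opening: 0.002
```

Call:
{"api": "carry_out", "payload": {
  "rows": "0 0.5 0 0 0;0 0.5 0 0 0;0 0.3 0 0 0;0 0.1 0 0 0;0 0 0 0 0"
}}

```text
clock: 3.78
eef_pos: [487.4, -25.4, 50.7]
tcp_rot: [-3.142, 0.0, 0.051]
contact_force: [0.5, -0.8, 0.1]
opening: -0.004
```

```bash
python3 - <<'E'
from h import *
im=r.grab_frame("top"); cv2.imwrite('pics/top1.png',cv2.resize(im[110:310,200:400],None,fx=3,fy=3,interpolation=cv2.INTER_CUBIC))
im=r.grab_frame("wrist"); cv2.imwrite('pics/wrist1.png',im)
print(r.sense()['contact_force'])
E
```

```text
[-0.31013307  0.41017085  0.65281472]
```

View pics/top1.png

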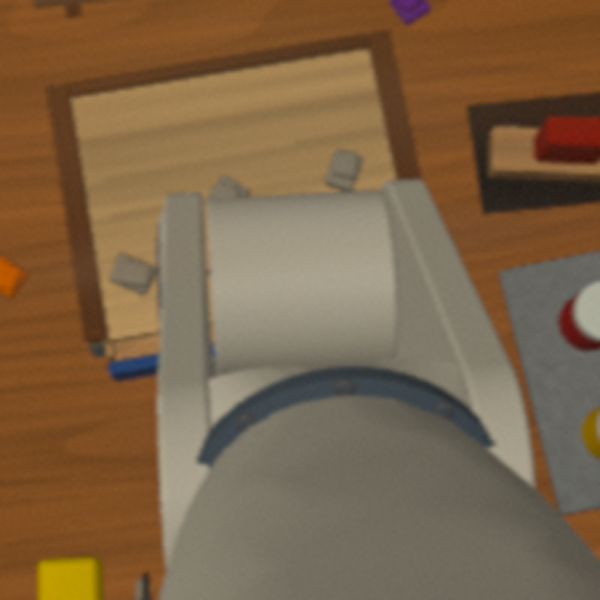

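View pics/wrist1.png

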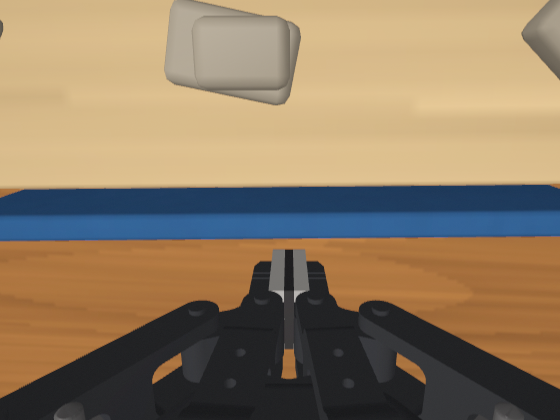

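Call:
{"api": "carry_out", "payload": {
  "rows": "0 0.2 0 0 0;0 0.1 0 0 0;0 0 0 0 0"
}}

```text
clock: 4.25
eef_pos: [496.8, -25.0, 50.8]
tcp_rot: [3.142, -0.0, 0.051]
contact_force: [0.1, -0.5, -0.5]
opening: 0.001
```

Call:
{"api": "carry_out", "payload": {
  "rows": "0 0.13 0 0 0;0 0 0 0 0"
}}

```text
clock: 4.5
eef_pos: [499.5, -24.7, 50.6]
tcp_rot: [-3.141, 0.002, 0.051]
contact_force: [-4.4, 0.1, 3.2]
opening: 0.001
```

Call:
{"api": "carry_out", "payload": {
  "rows": "0 0.2 0 0 0;0 0.2 0 0 0;0 0 0 0 0"
}}

```text
clock: 4.88
eef_pos: [511.4, -24.1, 50.5]
tcp_rot: [-3.141, 0.002, 0.051]
contact_force: [-4.8, 0.5, 2.7]
opening: 0.004
```

Call:
{"api": "carry_out", "payload": {
  "rows": "0 0.13 0 0 0;0 0 0 0 0"
}}

```text
clock: 5.12
eef_pos: [515.2, -23.8, 50.5]
tcp_rot: [-3.141, 0.002, 0.051]
contact_force: [-5.4, 1.0, 1.3]
opening: -0.0
```

Call:
{"api": "carry_out", "payload": {
  "rows": "0 -1 0 0 0;0 -1 0 0 0;0 -1 0 0 0;0 -1 0 0 0;0 -1 0 -0.5 0;0 0 0 -1 0;0 0 0 -1 0;0 0 0 -1 0;0 0 0 -1 0;0 0 0 0 0"
}}

```text
clock: 6.38
eef_pos: [368.5, -31.8, 187.8]
tcp_rot: [3.141, -0.006, 0.051]
contact_force: [0.5, -0.5, -0.4]
opening: 0.002
```

```bash
python3 - <<'E'
from h import *
im=r.grab_frame("scene"); cv2.imwrite('pics/scene2.png',im)
im=r.grab_frame("wrist"); cv2.imwrite('pics/wrist2.png',im)
E
```

```text
(no output)
```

View pics/scene2.png

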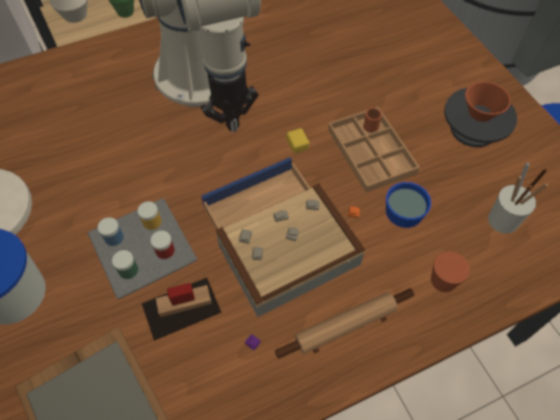

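View pics/wrist2.png

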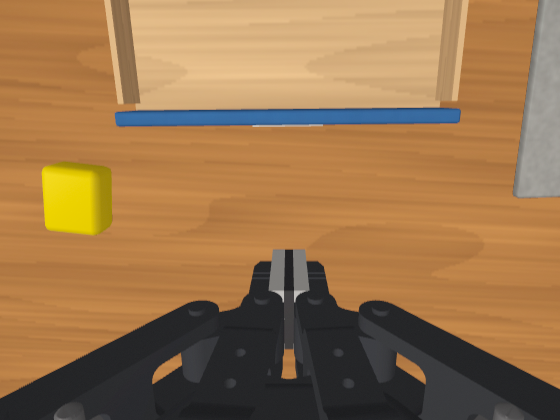

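Call:
{"api": "carry_out", "payload": {
  "rows": "0 0 0 -0.3 -1;0 0 0 -0.3 -1;0 0 0 -0.3 -1;0 0 0 0 -1;0.6 0 0 0 -1;0.6 0 0 0 -1;0.6 0 0 0 -1;0.6 0 0 0 -1;0.6 0 0 0 -1;0.6 0 0 0 -0.88;0.6 0 0 0 0"
}}

```text
clock: 7.85
eef_pos: [366.0, -31.6, 211.7]
tcp_rot: [-3.14, 0.0, 1.43]
contact_force: [-0.2, -0.3, -0.6]
opening: 0.597
```

```bash
python3 - <<'E'
from h import *
s=r.sense(); print(s['qpos'].round(3))
d=np.array([640,-267,215])-s['eef_pos']; print(s['eef_pos'],tool(d))
E
```

```text
[-0.09  -0.009  2.186  0.     0.966  0.051]
[365.96433502 -31.59496137 211.69464549] [-6.48395552 10.14723257 -0.12821915]
```

Call:
{"api": "carry_out", "payload": {
  "rows": "0.6 -0.59 0.92 0 0;0.6 -0.59 0.92 0 0;0.6 -0.59 0.92 0 0;0.6 -0.59 0.92 0 0;0.6 -0.59 0.92 0 0;0.6 -0.59 0.92 0 0;0.6 -0.59 0.92 0 0;0.6 -0.59 0.92 0 0;0.6 -0.59 0.92 0 0;0.6 -0.59 0.92 0 0;0.6 -0.58 0.95 0 0;0.6 0 0 0 0"
}}

```text
clock: 9.35
eef_pos: [641.8, -267.8, 211.1]
tcp_rot: [-3.141, -0.0, 1.427]
contact_force: [-0.3, 0.1, 0.0]
opening: 0.599
```

```bash
python3 - <<'E'
from h import *
s=r.sense(); print(s['eef_pos'],s['tcp_rot']); c=cam("wrist"); print(c)
im=r.grab_frame("wrist"); cv2.imwrite('pics/wrist3.png',im)
im=r.grab_frame("scene"); cv2.imwrite('pics/scene3.png',im)
np.savez('w3.npz',K=c[0],p=c[1],R=c[2])
E
```

```text
[ 641.76507763 -267.844409    211.13880111] [-3.14105621e+00 -7.31748490e-05  1.42685478e+00]
(array([[366.7871949 ,   0.        , 288.51576268],
       [  0.        , 366.7871949 , 203.06077718],
       [  0.        ,   0.        ,   1.        ]]), array([ 652.79367924, -197.13563833,  331.23562656]), array([[ 9.89630433e-01,  1.37805046e-01,  4.05139005e-02],
       [-1.43635840e-01,  9.50606209e-01,  2.75166461e-01],
       [-5.93438635e-04, -2.78132352e-01,  9.60542577e-01]]))
```

View pics/wrist3.png

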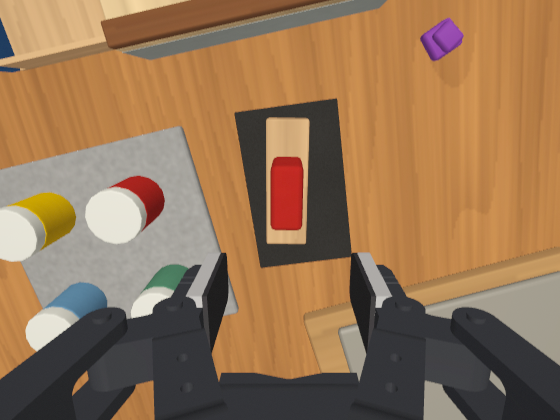

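```bash
python3 - <<'E'
from h import *
d=np.load('w3.npz'); c=(d['K'],d['p'],d['R'])
P=[onz("wrist",p,26,c)[:2] for p in [(267,118),(309,118),(305,244),(267,243)]]
print(np.round(P,1), np.mean(P,0))
P=[onz("wrist",p,74,c)[:2] for p in [(272,168),(302,168),(302,229),(272,229)]]
print(np.round(P,1), np.mean(P,0))
P=[onz("wrist",p,4,c)[:2] for p in [(235,114),(337,99),(352,256),(262,268)]]
print('mat',np.round(P,1), np.mean(P,0))
E
```

```text
[[ 633.  -210.9]
 [ 666.7 -215.8]
 [ 649.  -324.5]
 [ 615.5 -318.6]] [ 641.05831993 -267.45467439]
[[ 634.1 -243.5]
 [ 655.1 -246.5]
 [ 649.  -292.2]
 [ 626.9 -289. ]] [ 641.2685265  -267.79586769]
mat [[ 604.6 -204.6]
 [ 693.5 -204.8]
 [ 692.2 -352.6]
 [ 603.8 -352.7]] [ 648.52928654 -278.66104574]
```

Call:
{"api": "carry_out", "payload": {
  "rows": "0.6 0 0 1 0;0.6 0 0 1 0;0.6 0 0 1 0;0.6 0 0 1 0;0.6 0 0 0.8 0;0.6 0 0 0.3 0;0.6 0 0 0 0;0 0 0 0 0;0 0 0 0 0;0 0 0 0 0;0 0 0 0 0;0 0 0 0 0",
  "newtons": 60
}}

```text
clock: 10.95
eef_pos: [641.3, -266.9, 61.0]
tcp_rot: [3.14, 0.0, 1.431]
contact_force: [-0.8, 1.1, 6.6]
opening: 0.277
```

Call:
{"api": "carry_out", "payload": {
  "rows": "0 0 0 -0.2 0;0 0 0 -0.5 0;0 0 0 -1 0;0 0 0 -1 0;0 0 0 -1 0;0 0 0 -1 0;0 0 0 0 0"
}}

```text
clock: 11.82
eef_pos: [642.3, -267.4, 204.4]
tcp_rot: [3.136, 0.001, 1.43]
contact_force: [0.0, -0.7, -1.2]
opening: 0.272
```

```bash
python3 - <<'E'
from h import *
s=r.sense(); print(s['eef_pos'],s['tcp_rot'],s['contact_force']); c=cam("wrist")
im=r.grab_frame("wrist"); cv2.imwrite('pics/wrist4.png',im)
im=r.grab_frame("scene"); cv2.imwrite('pics/scene4.png',im)
np.savez('w4.npz',K=c[0],p=c[1],R=c[2])
E
```

```text
[ 642.33473581 -267.39693756  204.44186988] [3.13607776e+00 1.43850027e-03 1.43044651e+00] [ 0.00576897 -0.6753433  -1.23660992]
```

View pics/wrist4.png

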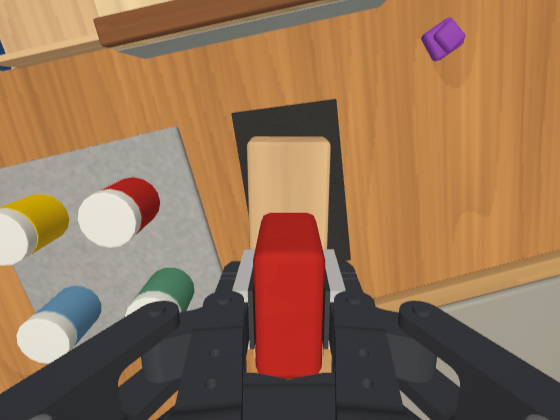

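View pics/scene4.png

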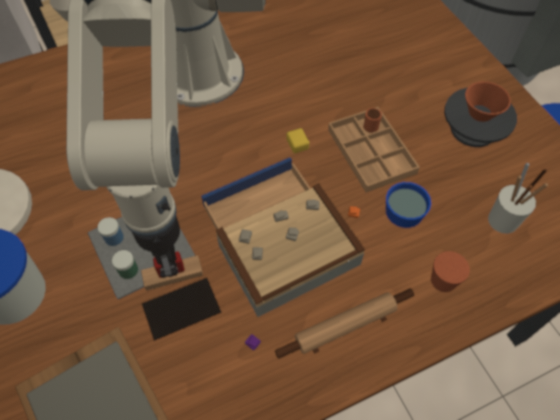

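```bash
python3 - <<'E'
from h import *
d=np.load('w4.npz'); c=(d['K'],d['p'],d['R'])
for z in (165,169,173):
  P=[onz("wrist",p,z,c)[:2] for p in [(249.5,140),(329.5,140)]]; print(z,np.round(P,1),np.linalg.norm(P[0]-P[1]))
E=np.array([531.2,-20.5]);a=0.051
B=lambda x,y:E+np.array([x*np.cos(a)-y*np.sin(a),x*np.sin(a)+y*np.cos(a)])
for q in [(135,-54),(-8,-54),(130,15),(130,56)]: print(q,B(*q))
print(tool(np.r_[B(135,-54),204]-r.sense()['eef_pos']))
E
```

```text
165 [[ 634.1 -212. ]
 [ 668.2 -216.9]] 34.4939420043111
169 [[ 634.5 -211.6]
 [ 667.8 -216.4]] 33.62854155896429
173 [[ 635.  -211.2]
 [ 667.4 -215.8]] 32.763141113617465
(135, -54) [668.77727685 -67.54777248]
(-8, -54) [525.96320804 -74.83761138]
(130, 15) [660.26630323   1.107623  ]
(130, 56) [658.17620956  42.05431405]
[ 6.70285695e+00  3.61575000e-03 -1.06168223e-01]
```

Call:
{"api": "carry_out", "payload": {
  "rows": "0 0 0 0 -0.69;0 0 0 0 -0.69;0 0.94 0.18 0 0;0 0.94 0.18 0 0;0 0.94 0.18 0 0;0 0.94 0.18 0 0;0 0.95 0.18 0 0;0 0.95 0.18 0 0;0 0.95 0.14 0 0;0 0 0 0.8 0;0 0 0 0.8 0;0 0 0 0 0"
}}

```text
clock: 13.42
eef_pos: [664.6, -66.4, 149.4]
tcp_rot: [-3.135, -0.001, 1.623]
contact_force: [0.1, -0.1, -2.1]
opening: 0.272
```

```bash
python3 - <<'E'
from h import *
im=r.grab_frame("wrist"); cv2.imwrite('pics/wrist5.png',im)
im=r.grab_frame("scene"); cv2.imwrite('pics/scene5.png',cv2.resize(im[130:330,180:400],None,fx=3,fy=3))
E
```

```text
(no output)
```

View pics/wrist5.png

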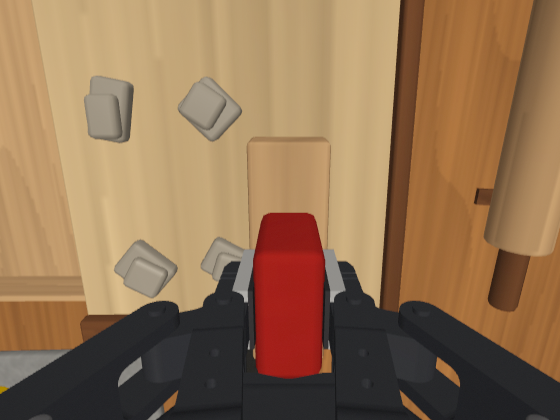

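View pics/scene5.png

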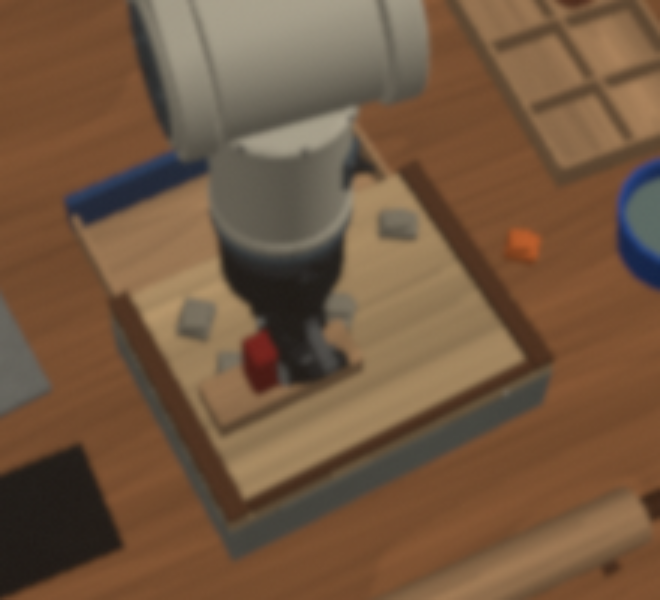

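Call:
{"api": "carry_out", "payload": {
  "rows": "0 -0.05 0.8 0 0;0 0 0 0.4 0;0 0 0 0.3 0;0 0 0 0.1 0;0 0 0 0 0"
}}

```text
clock: 14.15
eef_pos: [690.4, -67.0, 128.5]
tcp_rot: [-3.141, -0.0, 1.623]
contact_force: [-0.1, -0.4, -1.4]
opening: 0.275
```

Call:
{"api": "carry_out", "payload": {
  "rows": "0 0 0 0.1 0;0 0 0 0 0"
}}

```text
clock: 14.4
eef_pos: [690.9, -67.0, 125.8]
tcp_rot: [-3.142, -0.0, 1.623]
contact_force: [-0.0, -0.6, -2.2]
opening: 0.272
```

Call:
{"api": "carry_out", "payload": {
  "rows": "0 0 0 0.08 0;0 0 0 0 0"
}}

```text
clock: 14.65
eef_pos: [690.9, -67.0, 123.2]
tcp_rot: [-3.141, -0.0, 1.623]
contact_force: [-0.2, 0.1, -1.6]
opening: 0.273
```

Call:
{"api": "carry_out", "payload": {
  "rows": "0 0 -0.3 0 0;0 0 -0.4 0 0;0 0 -0.4 0 0;0 0 -0.4 0 0;0 0 -0.4 0 0;0 0 -0.4 0 0;0 0 -0.4 0 0;0 0 -0.4 0 0;0 0 -0.4 0 0;0 0 -0.4 0 0;0 0 -0.3 0 0;0 0 -0.3 0 0"
}}

```text
clock: 16.15
eef_pos: [555.7, -74.1, 123.4]
tcp_rot: [3.141, 0.0, 1.623]
contact_force: [-0.5, 0.0, -2.4]
opening: 0.273
```

```bash
python3 - <<'E'
from h import *
im=r.grab_frame("wrist"); cv2.imwrite('pics/wrist6.png',im)
E
```

```text
(no output)
```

View pics/wrist6.png

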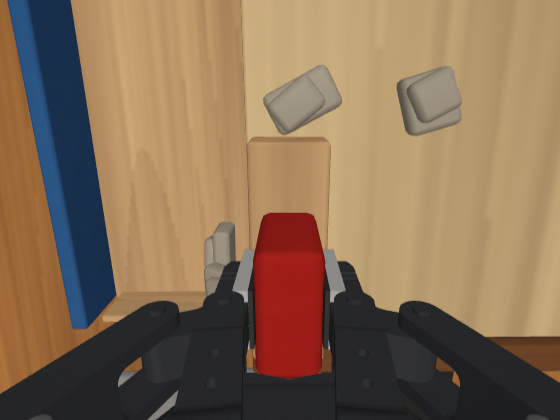

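Call:
{"api": "carry_out", "payload": {
  "rows": "0 0 -0.25 0 0;0 0 -0.25 0 0;0 0 -0.25 0 0;0 0 -0.25 0 0;0 0 -0.15 0 0;0 0 0 0 0"
}}

```text
clock: 16.95
eef_pos: [521.5, -75.9, 123.4]
tcp_rot: [3.142, -0.0, 1.623]
contact_force: [0.2, -0.8, -1.3]
opening: 0.275
```

```bash
python3 - <<'E'
from h import *
im=r.grab_frame("wrist"); cv2.imwrite('pics/wrist7.png',im)
im=r.grab_frame("scene"); cv2.imwrite('pics/scene7.png',cv2.resize(im[130:330,180:400],None,fx=3,fy=3))
E
```

```text
(no output)
```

View pics/wrist7.png

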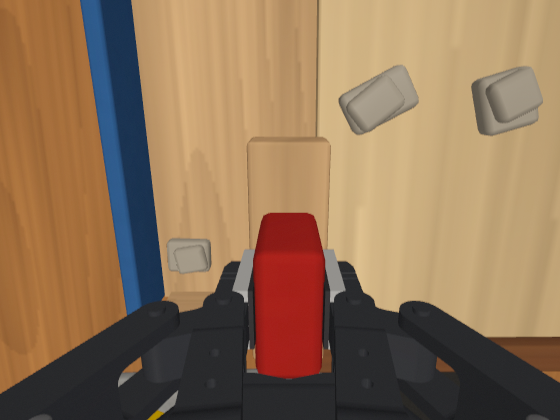

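View pics/scene7.png

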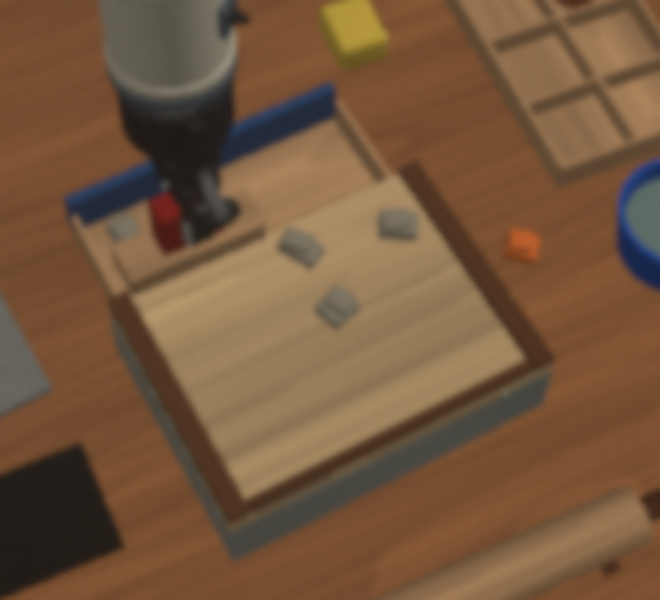

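Call:
{"api": "carry_out", "payload": {
  "rows": "0 0 0 -0.7 0;0 0 0.2 -0.7 0;0 0.31 0.74 0 0;0 0.31 0.74 0 0;0 0.31 0.74 0 0;0 0.31 0.75 0 0;0 0.31 0.75 0 0;0 0.31 0.75 0 0;0 0.31 0.75 0 0;0 0 0 0.6 0;0 0 0 0.6 0;0 0 0 0.1 0"
}}

```text
clock: 18.55
eef_pos: [678.3, -2.8, 123.7]
tcp_rot: [-3.137, -0.0, 1.623]
contact_force: [-0.2, 1.0, -0.8]
opening: 0.273
```

Call:
{"api": "carry_out", "payload": {
  "rows": "0 0 0 0.05 0;0 0 0 0 0"
}}

```text
clock: 18.8
eef_pos: [680.8, -2.6, 125.3]
tcp_rot: [3.141, 0.0, 1.623]
contact_force: [-0.6, 1.0, -2.0]
opening: 0.273
```

Call:
{"api": "carry_out", "payload": {
  "rows": "0 0 0 0.07 0;0 0 -0.3 0 0;0 0 -0.4 0 0;0 0 -0.4 0 0;0 0 -0.4 0 0;0 0 -0.4 0 0;0 0 -0.4 0 0;0 0 -0.4 0 0;0 0 -0.4 0 0;0 0 -0.4 0 0;0 0 -0.4 0 0;0 0 -0.3 0 0"
}}

```text
clock: 20.3
eef_pos: [554.3, -9.0, 123.0]
tcp_rot: [3.141, -0.0, 1.623]
contact_force: [2.3, -0.5, 2.8]
opening: 0.276
```

Call:
{"api": "carry_out", "payload": {
  "rows": "0 0 -0.25 0 0;0 0 -0.25 0 0;0 0 -0.25 0 0;0 0 -0.25 0 0;0 0 -0.25 0 0;0 0 0 0 0"
}}

```text
clock: 21.05
eef_pos: [516.5, -11.0, 122.9]
tcp_rot: [-3.141, -0.0, 1.623]
contact_force: [0.4, -0.1, 7.5]
opening: 0.278
```

```bash
python3 - <<'E'
from h import *
im=r.grab_frame("wrist"); cv2.imwrite('pics/wrist8.png',im)
im=r.grab_frame("scene"); cv2.imwrite('pics/scene8.png',cv2.resize(im[130:330,180:400],None,fx=3,fy=3))
E
```

```text
(no output)
```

View pics/wrist8.png

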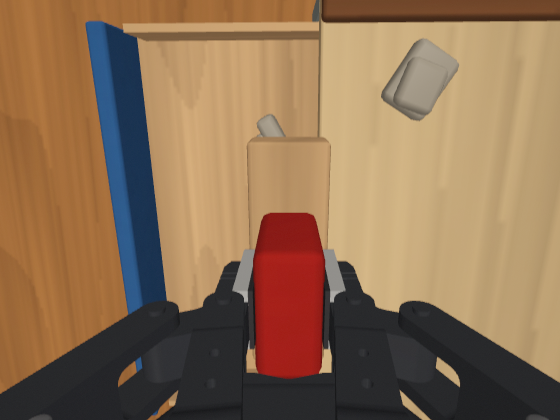

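View pics/scene8.png

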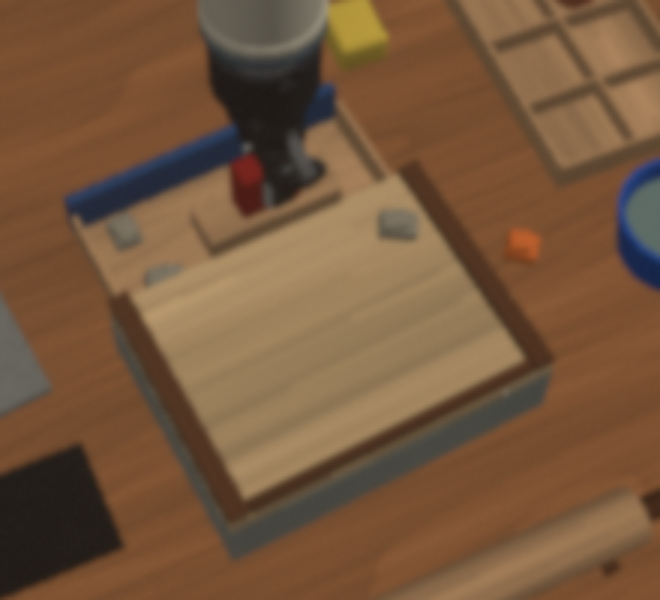

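Call:
{"api": "carry_out", "payload": {
  "rows": "0 0 0 -0.7 0;0 0 0.2 -0.7 0;0 0.3 0.72 0 0;0 0.3 0.72 0 0;0 0.3 0.72 0 0;0 0.3 0.72 0 0;0 0.33 0.72 0 0;0 0 0 0.6 0;0 0 0 0.6 0;0 0 0 0.1 0;0 0 0 0 0"
}}

```text
clock: 22.52
eef_pos: [628.0, 40.6, 125.2]
tcp_rot: [-3.14, 0.0, 1.623]
contact_force: [-0.4, -0.1, -1.4]
opening: 0.276
```

```bash
python3 - <<'E'
from h import *
im=r.grab_frame("wrist"); cv2.imwrite('pics/wrist9.png',im)
E
```

```text
(no output)
```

View pics/wrist9.png

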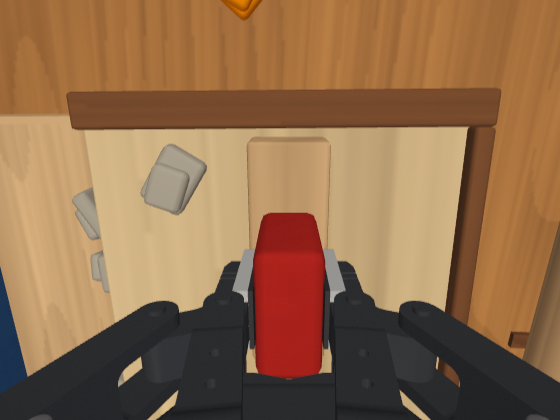

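Call:
{"api": "carry_out", "payload": {
  "rows": "0 0 0 0.06 0;0 0 -0.3 0 0;0 0 -0.4 0 0;0 0 -0.4 0 0;0 0 -0.4 0 0;0 0 -0.4 0 0;0 0 -0.4 0 0;0 0 -0.4 0 0;0 0 -0.3 0 0;0 0 -0.25 0 0;0 0 -0.25 0 0;0 0 -0.25 0 0"
}}

```text
clock: 24.08
eef_pos: [516.1, 35.0, 124.0]
tcp_rot: [3.141, -0.0, 1.623]
contact_force: [0.4, -0.3, -1.6]
opening: 0.271
```

Call:
{"api": "carry_out", "payload": {
  "rows": "0 0 -0.15 0 0;0 0 0 0 0;0 0 0 -0.7 0;0 0 0 -0.8 0;0 0 0 -0.8 0;0 0 0 -0.8 0;0 0 0 0 0"
}}

```text
clock: 24.95
eef_pos: [513.4, 34.8, 218.5]
tcp_rot: [3.138, -0.0, 1.623]
contact_force: [-0.6, -0.4, -2.5]
opening: 0.274
```

```bash
python3 - <<'E'
from h import *
im=r.grab_frame("wrist"); cv2.imwrite('pics/wrist10.png',im)
im=r.grab_frame("scene"); cv2.imwrite('pics/scene10.png',cv2.resize(im[130:330,180:400],None,fx=3,fy=3))
E
```

```text
(no output)
```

View pics/wrist10.png

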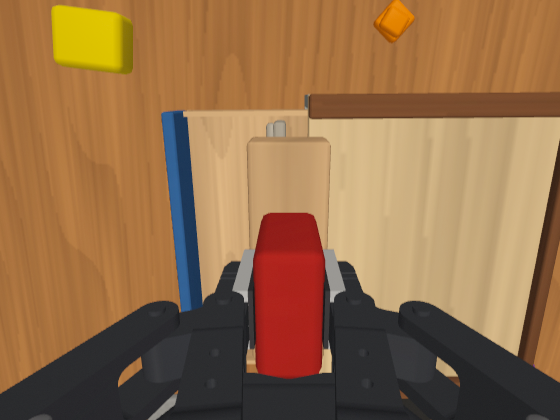

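View pics/scene10.png

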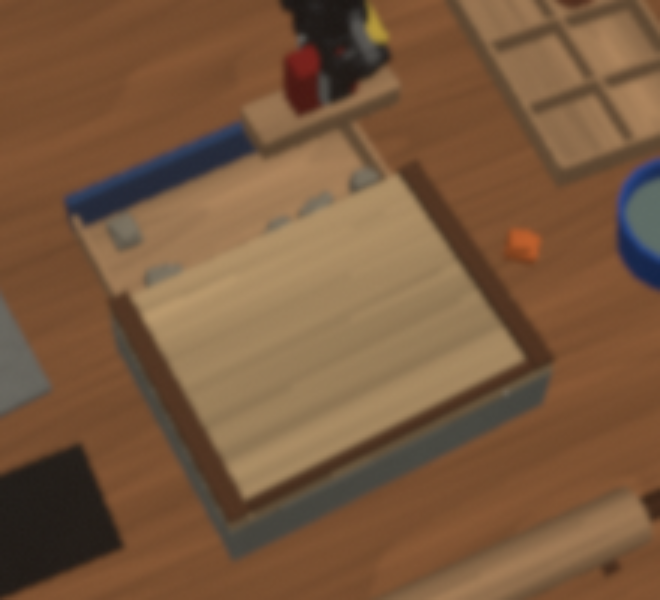

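```bash
python3 - <<'E'
from h import *
s=r.sense(); R=Ro.from_euler('xyz',[np.pi,0,np.pi/2]).as_matrix()
print(s['eef_pos'],R.T@(np.array([647.4,-278.7,80])-s['eef_pos'])/30)
E
```

```text
[511.88493531  34.75483363 216.40505708] [-10.44849445   4.51716882   4.54683524]
```

Call:
{"api": "carry_out", "payload": {
  "rows": "0 0 0 0 0.37;0 -0.95 0.41 0 0;0 -0.95 0.41 0 0;0 -0.95 0.41 0 0;0 -0.95 0.41 0 0;0 -0.95 0.41 0 0;0 -0.95 0.41 0 0;0 -0.95 0.41 0 0;0 -0.95 0.41 0 0;0 -0.95 0.41 0 0;0 -0.95 0.41 0 0;0 -0.95 0.41 0 0"
}}

```text
clock: 26.55
eef_pos: [647.2, -279.3, 214.7]
tcp_rot: [-3.139, -0.001, 1.571]
contact_force: [-0.0, 0.1, -1.3]
opening: 0.269
```

Call:
{"api": "carry_out", "payload": {
  "rows": "0 0 0 0 0;0 0 0 1 0;0 0 0 1 0;0 0 0 1 0;0 0 0 0.8 0;0 0 0 0.5 0;0 0 0 0.2 0;0 0 0 0 0"
}}

```text
clock: 27.55
eef_pos: [647.6, -278.5, 82.0]
tcp_rot: [-3.141, -0.0, 1.572]
contact_force: [-0.3, 0.8, -0.9]
opening: 0.271
```

```bash
python3 - <<'E'
from h import *
im=r.grab_frame("wrist"); cv2.imwrite('pics/wrist11.png',im)
E
```

```text
(no output)
```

View pics/wrist11.png

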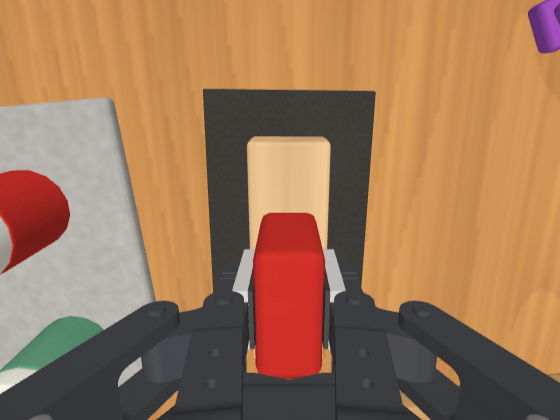

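Centred over the mat, so I'll lower the rest of the way.

Call:
{"api": "carry_out", "payload": {
  "rows": "0 0 0 0.4 0;0 0 0 0.2 0;0 0 0 0 0"
}}

```text
clock: 27.98
eef_pos: [647.1, -278.5, 63.2]
tcp_rot: [-3.14, -0.0, 1.571]
contact_force: [-0.4, -0.1, -0.6]
opening: 0.275
```

Call:
{"api": "carry_out", "payload": {
  "rows": "0 0 0 0.06 0;0 0 0 0.04 0;0 0 0 0 0"
}}

```text
clock: 28.35
eef_pos: [647.7, -278.7, 61.1]
tcp_rot: [3.141, 0.0, 1.572]
contact_force: [0.5, 0.7, -2.1]
opening: 0.271
```

Call:
{"api": "carry_out", "payload": {
  "rows": "0 0 0 0.04 0;0 0 0 0 0"
}}

```text
clock: 28.6
eef_pos: [647.7, -278.7, 61.0]
tcp_rot: [3.141, 0.0, 1.572]
contact_force: [-2.6, 1.7, 8.6]
opening: 0.275
```

Call:
{"api": "carry_out", "payload": {
  "rows": "0.5 0 0 0 0;0.5 0 0 0 0;0.5 0 0 0 0;0.5 0 0 0 0;0.5 0 0 -0.4 0;0.5 0 0 -1 0;0.5 0 0 -1 0;0.5 0 0 -1 0;0.5 0 0 -1 0;0.5 0 0 -1 0;0.5 0 0 0 0"
}}

```text
clock: 29.98
eef_pos: [649.1, -279.3, 225.6]
tcp_rot: [3.136, 0.002, 1.572]
contact_force: [0.7, -1.1, -1.0]
opening: 0.499
```

```bash
python3 - <<'E'
from h import *
im=r.grab_frame("wrist"); cv2.imwrite('pics/wrist12.png',im)
s=r.sense(); R=Ro.from_euler('xyz',[np.pi,0,.051]).as_matrix()
print(s['eef_pos'],R.T@(np.array([380,-30,190])-s['eef_pos'])/30)
E
```

```text
[ 648.15702616 -278.91649766  223.60777204] [-8.50397082 -8.74209775  1.12025907]
```

View pics/wrist12.png

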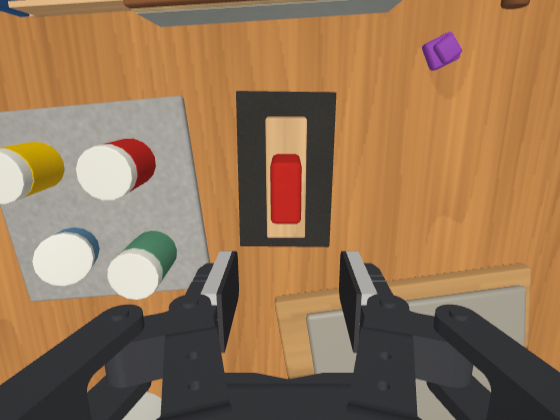

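Call:
{"api": "carry_out", "payload": {
  "rows": "0 0 0 0 1;0 0 0 0 1;0 0 0 0 1;0 0 0 0 1;0 0 0 0 1;0 0 0 0 1;0 0 0 0 1;0 0 0 0 1;0 0 0 0 1;0 0 0 0 1;0 0 0 0 0.9;0 0 0 0 0"
}}

```text
clock: 31.52
eef_pos: [647.0, -278.4, 220.6]
tcp_rot: [-3.141, 0.002, 0.05]
contact_force: [0.4, 1.2, 0.7]
opening: -0.002
```

Call:
{"api": "carry_out", "payload": {
  "rows": "0 -0.85 -0.87 0 0;0 -0.85 -0.87 0 0;0 -0.85 -0.87 0 0;0 -0.85 -0.87 0 0;0 -0.85 -0.87 0 0;0 -0.85 -0.87 0 0;0 -0.85 -0.87 0 0;0 -0.85 -0.87 0 0;0 -0.85 -0.87 0 0;0 -0.85 -0.87 0.5 0;0 0 0 0.5 0;0 0 0 0 0"
}}

```text
clock: 33.02
eef_pos: [378.9, -30.3, 191.1]
tcp_rot: [-3.141, 0.002, 0.053]
contact_force: [0.8, 0.3, -0.2]
opening: 0.001
```

```bash
python3 - <<'E'
from h import *
im=r.grab_frame("wrist"); cv2.imwrite('pics/wrist13.png',im)
im=r.grab_frame("scene"); cv2.imwrite('pics/scene13.png',im)
E
```

```text
(no output)
```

View pics/wrist13.png

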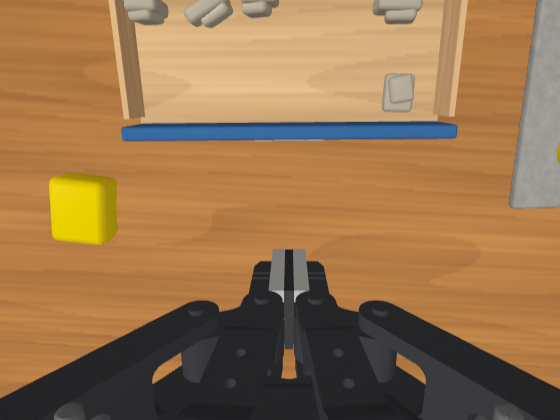

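View pics/scene13.png

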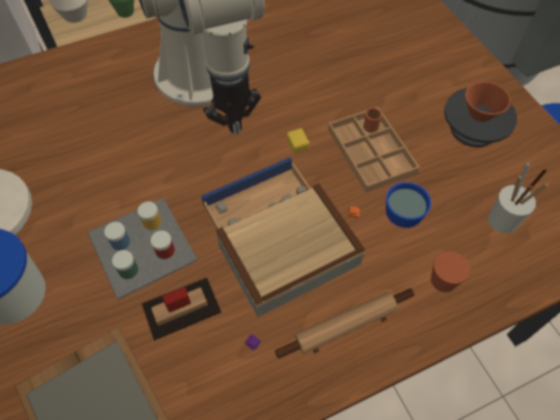

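Call:
{"api": "carry_out", "payload": {
  "rows": "0 0 0 1 0;0 0 0 1 0;0 0 0 1 0;0 0 0 1 0;0 0 0 0.7 0;0 0.3 0 0 0;0 0.3 0 0 0;0 0.2 0 0 0;0 0.2 0 0 0;0 0.2 0 0 0;0 0.3 0 0 0;0 0.3 0 0 0"
}}

```text
clock: 34.62
eef_pos: [432.8, -27.7, 50.7]
tcp_rot: [-3.141, 0.003, 0.05]
contact_force: [-5.2, 1.8, 4.7]
opening: -0.002
```

Call:
{"api": "carry_out", "payload": {
  "rows": "0 0.3 0 0 0;0 0.3 0 0 0;0 0.3 0 0 0;0 0.3 0 0 0;0 0.3 0 0 0;0 0.3 0 0 0;0 0.3 0 0 0;0 0.2 0 0 0;0 0.2 0 0 0;0 0.1 0 0 0;0 0 0 0 0"
}}

```text
clock: 36.0
eef_pos: [510.5, -23.5, 50.4]
tcp_rot: [-3.141, 0.003, 0.05]
contact_force: [-5.0, 3.2, 1.4]
opening: -0.001
```

Call:
{"api": "carry_out", "payload": {
  "rows": "0 0.15 0 0 0;0 0 0 0 0"
}}

```text
clock: 36.25
eef_pos: [514.9, -23.3, 50.3]
tcp_rot: [-3.141, 0.003, 0.049]
contact_force: [-4.9, 3.7, 1.3]
opening: 0.0
```

Call:
{"api": "carry_out", "payload": {
  "rows": "0 0.03 0 0 0;0 0 0 0 0;0 -0.2 0 0 0;0 -0.3 0 0 0;0 -0.5 0 0 0;0 -1 0 0 0;0 -1 0 -0.5 0;0 -0.5 0 -1 0;0 0 0 -1 0;0 0 0 -1 0;0 0 0 -1 0;0 0 0 0 0"
}}

```text
clock: 37.75
eef_pos: [413.6, -29.3, 187.9]
tcp_rot: [3.141, -0.006, 0.049]
contact_force: [-0.1, -0.7, -0.5]
opening: -0.005
```

```bash
python3 - <<'E'
from h import *
im=r.grab_frame("wrist"); cv2.imwrite('pics/wrist14.png',im)
im=r.grab_frame("scene"); cv2.imwrite('pics/scene14.png',im)
im=r.grab_frame("top"); cv2.imwrite('pics/top14.png',im)
print(r.sense()['clock'])
E
```

```text
37.9
```

View pics/scene14.png

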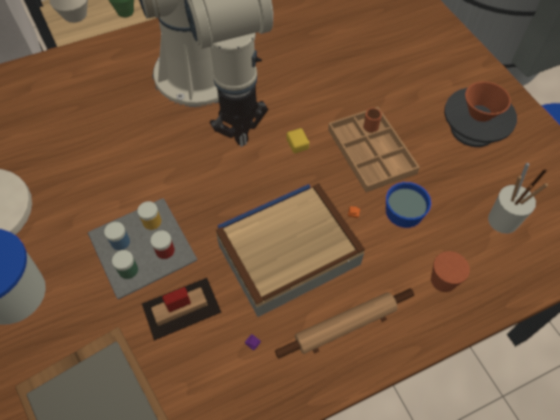

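View pics/top14.png

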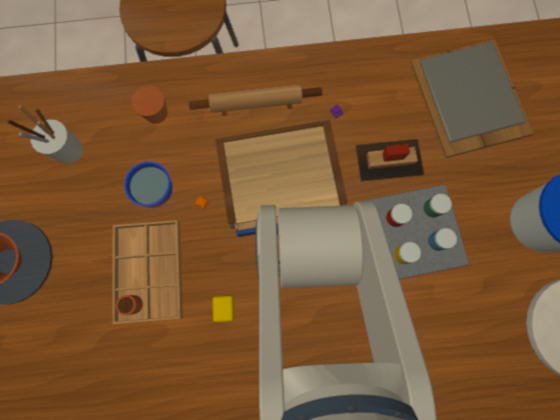

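The drawer is shut and empty on top. The blue jar has been knocked: its cap is now at (444,239) in the top view, where it was at about (452,246). I'll re-measure the jars.

```bash
python3 - <<'E'
from h import *
for n,f,roi in [("top","pics/top14.png",(360,470,180,280)),("scene","pics/scene14.png",(85,200,195,295))]:
    im=cv2.imread(f); hsv=cv2.cvtColor(im,cv2.COLOR_BGR2HSV)
    m=(hsv[...,1]<45)&(hsv[...,2]>165); k=np.zeros_like(m); k[roi[2]:roi[3],roi[0]:roi[1]]=1; m&=k
    for c,s,b in blobs(m,60):
        ct=max(cv2.findContours(b.astype(np.uint8),0,2)[0],key=cv2.contourArea); (x,y),rr=cv2.minEnclosingCircle(ct)
        print(n,c,s,(round(x,1),round(y,1),round(rr,1)),onz(n,(x,y),66)[:2].round(1),onz(n,c,66)[:2].round(1))
E
```

```text
top [439.8 203.7] [433, 195, 17, 17, 174] (440.4, 203.4, 8.6) [ 518.  -351.9] [ 517.6 -350.6]
top [401.1 213.1] [393, 205, 17, 17, 225] (401.1, 213.5, 8.8) [ 505.8 -263.5] [ 506.7 -263.7]
top [445.2 238.3] [437, 230, 18, 17, 206] (445.8, 238.0, 8.8) [ 442.6 -348.7] [ 442.  -347.4]
top [409.6 251.8] [401, 243, 18, 18, 249] (409.6, 251.8, 9.0) [ 422.4 -267.1] [ 422.4 -267. ]
scene [147.  209.2] [139, 203, 17, 13, 175] (147.0, 209.0, 8.2) [ 421.4 -269.3] [ 421.9 -269.4]
scene [114.1 230. ] [106, 224, 17, 13, 179] (114.0, 230.0, 8.5) [ 442.9 -350.9] [ 443.  -350.7]
scene [160.4 238.8] [152, 232, 18, 14, 191] (160.4, 239.2, 8.6) [ 507.6 -266.4] [ 506.6 -266.2]
scene [122.1 258.9] [114, 252, 18, 15, 202] (122.3, 259.2, 8.8) [ 519.7 -354.6] [ 518.8 -354.8]
```

```bash
cat > go.py <<'E'
from h import *
import sys
# tool units between successive waypoints (first from the measured pose), yaw -0.036
R=Ro.from_euler('xyz',[np.pi,0,-0.036]).as_matrix()
p=r.sense()['eef_pos']
a=[float(x) for x in sys.argv[1:]]
for i in range(0,len(a),3):
    q=np.array(a[i:i+3]); print(q,(R.T@(q-p)/30).round(2)); p=q
E
python3 go.py 518.5 -353 188 518.5 -353 61
```

```text
[ 518.5 -353.   188. ] [ 3.95 10.66 -0.09]
[ 518.5 -353.    61. ] [-0.   -0.    4.23]
```

Call:
{"api": "carry_out", "payload": {
  "rows": "0.7 0 0 0 0.61;0.7 0 0 0 0"
}}

```text
clock: 38.15
eef_pos: [411.6, -29.0, 184.7]
tcp_rot: [-3.142, 0.002, -0.035]
contact_force: [-0.1, 0.3, -0.2]
opening: 0.422
```

```bash
python3 go.py 518.5 -353 190 518.5 -353 61; python3 -c "
from h import *
print(r.sense()['tcp_rot'])"
```

```text
[ 518.5 -353.   190. ] [ 3.95 10.66 -0.18]
[ 518.5 -353.    61. ] [-0.  -0.   4.3]
[-3.14156440e+00  1.84618816e-03 -3.51161042e-02]
```

Call:
{"api": "carry_out", "payload": {
  "rows": "0.7 0.36 0.97 0 0;0.7 0.36 0.97 0 0;0.7 0.36 0.97 0 0;0.7 0.36 0.97 0 0;0.7 0.36 0.97 0 0;0.7 0.36 0.97 0 0;0.7 0.36 0.97 0 0;0.7 0.36 0.97 0 0;0.7 0.36 0.97 0 0;0.7 0.36 0.97 0 0;0.7 0.36 0.97 0 0;0.7 0 0 0 0"
}}

```text
clock: 39.65
eef_pos: [519.7, -354.7, 184.6]
tcp_rot: [-3.141, 0.001, -0.035]
contact_force: [0.6, 0.2, -0.5]
opening: 0.7
```

```bash
python3 go.py 518.5 -353 61;python3 - <<'E'
from h import *
c=cam("wrist"); np.savez('w15.npz',K=c[0],p=c[1],R=c[2])
im=r.grab_frame("wrist"); cv2.imwrite('pics/wrist15.png',im)
E
```

```text
[ 518.5 -353.    61. ] [-0.04 -0.05  4.12]
```

View pics/wrist15.png

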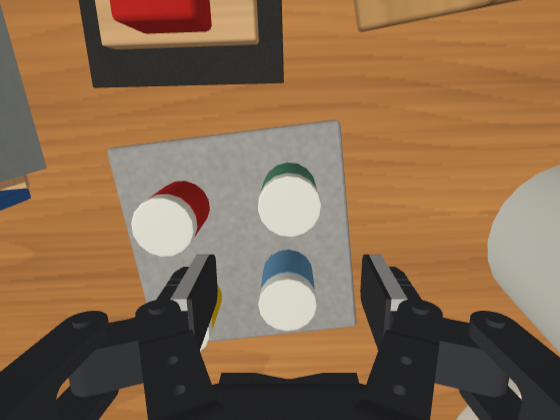

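```bash
python3 - <<'E'
from h import *
d=np.load('w15.npz'); c=(d['K'],d['p'],d['R'])
for p in [(289.5,206),(164.5,225),(287.5,301)]: print(onz("wrist",p,66,c).round(1))
E
```

```text
[ 519.9 -354.4   66. ]
[ 509.3 -267.9   66. ]
[ 447.2 -350.5   66. ]
```

Call:
{"api": "carry_out", "payload": {
  "rows": "0.7 0 0 1 0;0.7 0 0 1 0;0.7 0 0 1 0;0.7 0 0 0.7 0;0.7 0 0 0.4 0;0.7 0 0 0 0;0 0 0 0 0;0 0 0 0 0;0 0 0 0 0;0 0 0 0 0",
  "newtons": 40
}}

```text
clock: 40.95
eef_pos: [520.3, -353.5, 63.9]
tcp_rot: [3.141, -0.002, -0.036]
contact_force: [-0.9, -0.4, 6.1]
opening: 0.499
```

Call:
{"api": "carry_out", "payload": {
  "rows": "0 0 0 -0.5 0;0 0 0 -1 0;0 0 0 -1 0;0 0 0 -1 0;0 0 0 -0.7 0;0 0 0 0 0"
}}

```text
clock: 41.7
eef_pos: [520.4, -353.7, 191.0]
tcp_rot: [3.14, -0.003, -0.036]
contact_force: [-0.3, 0.7, -2.3]
opening: 0.502
```

```bash
python3 go.py 521.1 333.6 185 521.1 333.6 58
```

```text
[521.1 333.6 185. ] [ -0.8 -22.9   0.2]
[521.1 333.6  58. ] [-0.   -0.    4.23]
```

Call:
{"api": "carry_out", "payload": {
  "rows": "0 -0.03 -1 0 0;0 -0.03 -1 0 0;0 -0.03 -1 0 0;0 -0.03 -1 0 0;0 -0.03 -1 0 0;0 -0.03 -1 0 0;0 -0.03 -1 0 0;0 -0.03 -1 0 0;0 -0.03 -1 0 0;0 -0.03 -1 0 0;0 -0.03 -1 0 0;0 -0.03 -1 0 0"
}}

```text
clock: 43.2
eef_pos: [520.8, 8.0, 187.8]
tcp_rot: [3.142, 0.002, -0.036]
contact_force: [0.5, 0.0, -2.1]
opening: 0.503
```

Call:
{"api": "carry_out", "payload": {
  "rows": "0 -0.04 -1 0 0;0 -0.04 -1 0 0;0 -0.04 -1 0 0;0 -0.04 -1 0 0;0 -0.04 -1 0 0;0 -0.04 -1 0 0;0 -0.04 -1 0 0;0 -0.04 -1 0 0;0 -0.04 -1 0 0;0 -0.04 -1 0 0;0 -0.04 -0.9 0 0;0 0 0 0 0"
}}

```text
clock: 44.7
eef_pos: [519.3, 335.5, 187.6]
tcp_rot: [3.141, 0.001, -0.034]
contact_force: [-1.0, -0.5, -1.7]
opening: 0.496
```

```bash
python3 go.py 521.1 333.6 59; python3 - <<'E'
from h import *
c=cam("wrist"); np.savez('w16.npz',K=c[0],p=c[1],R=c[2])
im=r.grab_frame("wrist"); cv2.imwrite('pics/wrist16.png',im)
im=r.grab_frame("top"); cv2.imwrite('pics/top16.png',im)
E
```

```text
[521.1 333.6  59. ] [0.06 0.06 4.29]
```

View pics/wrist16.png

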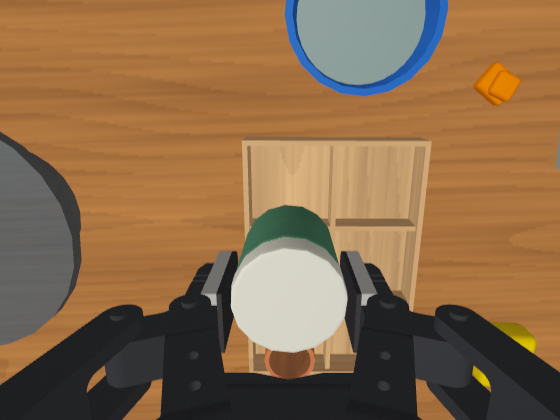

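```bash
python3 - <<'E'
from h import *
d=np.load('w16.npz'); c=(d['K'],d['p'],d['R'])
for p in [(243,141),(430,142),(331,147),(415,222)]: print(onz("wrist",p,28,c).round(1))
a=-0.036;R=np.array([[np.cos(a),-np.sin(a)],[np.sin(a),np.cos(a)]])
for q in [(107,72),(107,-72),(103,0),(35,-70)]: print(np.array([449.9,301.1])+R@q)
E
```

```text
[559.7 369.4  28. ]
[554.1 227.9  28. ]
[552.9 302.9  28. ]
[490.2 235.3  28. ]
[559.42211165 369.20218102]
[554.23923132 225.29548294]
[552.83326321 297.39280088]
[482.35786673 229.88562724]
```

Call:
{"api": "carry_out", "payload": {
  "rows": "0 0.06 0.06 1 0;0 0 0 1 0;0 0 0 1 0;0 0 0 0.7 0;0 0 0 0.3 0;0 0 0 0.1 0;0 0 0 0 0"
}}

```text
clock: 45.68
eef_pos: [522.2, 332.4, 66.4]
tcp_rot: [-3.141, -0.001, -0.036]
contact_force: [-0.8, 0.5, -0.8]
opening: 0.502
```

Call:
{"api": "carry_out", "payload": {
  "rows": "0 -0.03 -0.03 0.15 0;0 0 0 0.08 0;0 0 0 0 0"
}}

```text
clock: 46.05
eef_pos: [520.8, 333.3, 58.8]
tcp_rot: [3.141, 0.0, -0.035]
contact_force: [-0.3, -0.3, -1.4]
opening: 0.501
```

Call:
{"api": "carry_out", "payload": {
  "rows": "0 0 0 0.05 0;0 0 0 0 0"
}}

```text
clock: 46.3
eef_pos: [521.0, 333.5, 57.9]
tcp_rot: [-3.141, -0.0, -0.035]
contact_force: [-0.9, -0.3, 4.2]
opening: 0.502
```

Call:
{"api": "carry_out", "payload": {
  "rows": "0.62 0 0 0 0;0.62 0 0 0 0;0.62 0 0 0 0;0.62 0 0 -0.5 0;0.62 0 0 -1 0;0.62 0 0 -1 0;0.62 0 0 -1 0;0.62 0 0 -0.6 0;0.7 0 0 0 0"
}}

```text
clock: 47.42
eef_pos: [521.6, 333.8, 182.0]
tcp_rot: [-3.14, -0.002, -0.036]
contact_force: [0.7, -0.5, -0.0]
opening: 0.699
```

```bash
python3 go.py 507.5 -266 185; python3 - <<'E'
from h import *
im=r.grab_frame("wrist"); cv2.imwrite('pics/wrist17.png',im)
im=r.grab_frame("scene"); cv2.imwrite('pics/scene17.png',im)
E
```

```text
[ 507.5 -266.   185. ] [ 0.25 20.   -0.1 ]
```

View pics/wrist17.png

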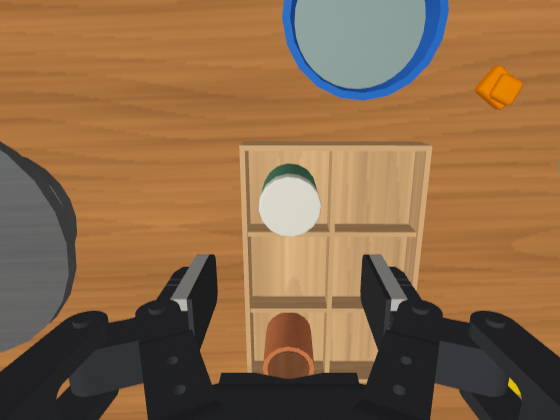

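View pics/scene17.png

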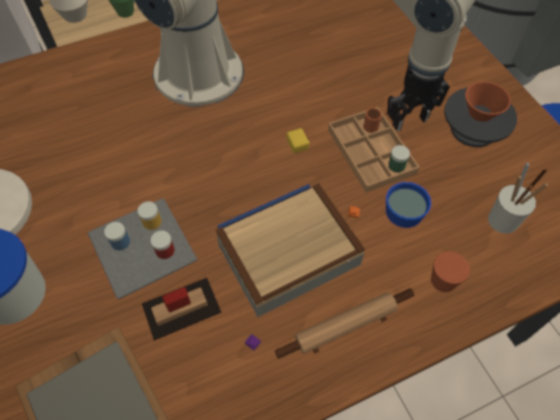

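Green stands in its cell. Next is red.

Call:
{"api": "carry_out", "payload": {
  "rows": "0.7 0.01 1 0 0;0.7 0.01 1 0 0;0.7 0.01 1 0 0;0.7 0.01 1 0 0;0.7 0.01 1 0 0;0.7 0.01 1 0 0;0.7 0.01 1 0 0;0.7 0.01 1 0 0;0.7 0.01 1 0 0;0.7 0.01 1 0 0;0.7 0.01 1 0 0;0.7 0.01 1 0 0"
}}

```text
clock: 49.02
eef_pos: [510.8, -27.5, 179.0]
tcp_rot: [-3.142, 0.003, -0.036]
contact_force: [0.3, 0.6, 0.3]
opening: 0.702
```

Call:
{"api": "carry_out", "payload": {
  "rows": "0.7 0.01 1 0 0;0.7 0.01 1 0 0;0.7 0.01 1 0 0;0.7 0.01 1 0 0;0.7 0.01 1 0 0;0.7 0.01 1 0 0;0.7 0.01 1 0 0;0.7 0.01 1 0 0;0.7 0 0 0 0;0.7 0 0 0 0"
}}

```text
clock: 50.28
eef_pos: [504.9, -265.8, 179.3]
tcp_rot: [-3.14, 0.002, -0.036]
contact_force: [0.0, 0.2, -0.4]
opening: 0.704
```

```bash
python3 go.py 507.5 -266 61; python3 - <<'E'
from h import *
c=cam("wrist"); im=r.grab_frame("wrist"); cv2.imwrite('pics/wrist18.png',im)
hsv=cv2.cvtColor(im,cv2.COLOR_BGR2HSV); m=(hsv[...,1]<45)&(hsv[...,2]>165)
for ce,s,b in blobs(m,800): print(ce,s,onz("wrist",ce,66,c).round(1))
E
```

```text
[ 507.5 -266.    61. ] [0.09 0.   3.94]
[289.1 203.9] [257, 173, 65, 63, 3200] [ 508.  -265.2   66. ]
[420.8 277.2] [387, 257, 55, 46, 1280] [ 451.  -355.9   66. ]
[296.8 314. ] [269, 287, 58, 54, 2464] [ 424.5 -267.8   66. ]
```

View pics/wrist18.png

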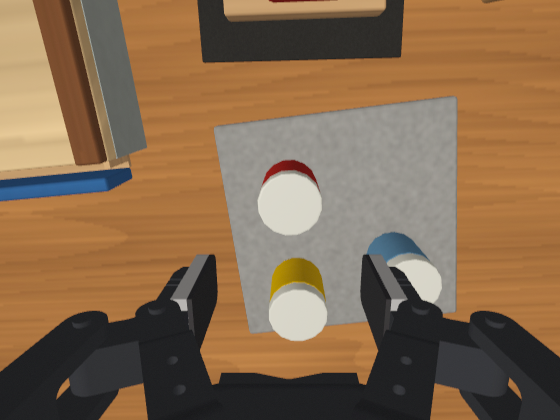

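Call:
{"api": "carry_out", "payload": {
  "rows": "0.7 0.1 0 1 0;0.7 0 0 1 0;0.7 0 0 1 0;0.7 0 0 0.5 0;0.7 0 0 0.4 0;0.7 0 0 0 0;0 0 0 0 0;0 0 0 0 0;0 0 0 0 0;0 0 0 0 0"
}}

```text
clock: 51.58
eef_pos: [509.2, -266.8, 64.3]
tcp_rot: [3.141, -0.001, -0.036]
contact_force: [0.3, 0.9, 6.9]
opening: 0.496
```

Call:
{"api": "carry_out", "payload": {
  "rows": "0 0 0 -0.5 0;0 0 0 -1 0;0 0 0 -1 0;0 0 0 -1 0;0 0 0 -0.7 0;0 0 0 0 0"
}}

```text
clock: 52.32
eef_pos: [509.5, -267.1, 191.6]
tcp_rot: [3.14, -0.003, -0.036]
contact_force: [-0.2, -0.4, -0.8]
opening: 0.502
```

```bash
python3 go.py 518.6 263.6 185
```

```text
[518.6 263.6 185. ] [ -0.33 -17.69   0.22]
```

Call:
{"api": "carry_out", "payload": {
  "rows": "0 -0.02 -0.98 0 0;0 -0.02 -0.98 0 0;0 -0.02 -0.98 0 0;0 -0.02 -0.98 0 0;0 -0.02 -0.98 0 0;0 -0.02 -0.98 0 0;0 -0.02 -0.98 0 0;0 -0.02 -0.98 0 0;0 -0.02 -0.98 0 0;0 -0.02 -0.98 0 0;0 -0.02 -0.98 0 0;0 -0.02 -0.98 0 0"
}}

```text
clock: 53.82
eef_pos: [513.2, 87.1, 188.5]
tcp_rot: [3.141, 0.001, -0.036]
contact_force: [-0.4, -0.9, -0.9]
opening: 0.498
```

Call:
{"api": "carry_out", "payload": {
  "rows": "0 -0.02 -0.98 0 0;0 -0.02 -0.98 0 0;0 -0.02 -0.98 0 0;0 -0.02 -0.98 0 0;0 -0.02 -0.98 0 0;0 0 -0.99 0 0;0 0 0 0 0;0 0 0 0 0"
}}

```text
clock: 54.82
eef_pos: [516.6, 262.3, 188.5]
tcp_rot: [3.14, 0.001, -0.035]
contact_force: [0.7, -0.7, -2.3]
opening: 0.498
```

```bash
python3 go.py 518.6 263.6 62
```

```text
[518.6 263.6  62. ] [ 0.07 -0.04  4.22]
```

Call:
{"api": "carry_out", "payload": {
  "rows": "0 0.07 -0.04 1 0;0 0 0 1 0;0 0 0 1 0;0 0 0 0.7 0;0 0 0 0.4 0;0 0 0 0.1 0;0 0 0 0 0"
}}

```text
clock: 55.7
eef_pos: [519.7, 264.0, 63.9]
tcp_rot: [-3.141, -0.001, -0.036]
contact_force: [-0.6, -0.5, -1.1]
opening: 0.498
```

Call:
{"api": "carry_out", "payload": {
  "rows": "0 0 0 0.15 0;0 0 0 0.06 0;0 0 0 0 0"
}}

```text
clock: 56.08
eef_pos: [519.8, 264.4, 58.3]
tcp_rot: [-3.141, -0.001, -0.035]
contact_force: [-2.4, -1.7, 10.3]
opening: 0.501
```

Call:
{"api": "carry_out", "payload": {
  "rows": "0.62 0 0 0 0;0.62 0 0 0 0;0.62 0 0 0 0;0.62 0 0 -0.5 0;0.62 0 0 -1 0;0.62 0 0 -1 0;0.62 0 0 -1 0;0.62 0 0 -0.6 0;0.7 0 0 0 0"
}}

```text
clock: 57.2
eef_pos: [520.1, 264.4, 181.6]
tcp_rot: [-3.14, -0.003, -0.036]
contact_force: [0.4, -0.2, 0.2]
opening: 0.7
```

```bash
python3 go.py 444 -350 185; python3 - <<'E'
from h import *
im=r.grab_frame("wrist"); cv2.imwrite('pics/wrist19.png',im)
im=r.grab_frame("scene"); cv2.imwrite('pics/scene19.png',im)
E
```

```text
[ 444. -350.  185.] [-1.8  20.56 -0.11]
```

View pics/wrist19.png

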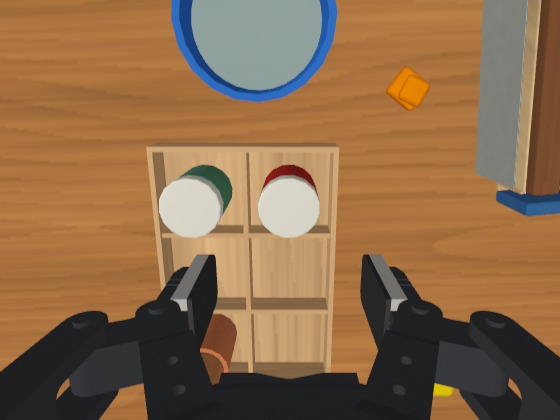

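Red and green both stand in their cells. Next is blue.

Call:
{"api": "carry_out", "payload": {
  "rows": "0.7 -0.09 0.98 0 0;0.7 -0.09 0.98 0 0;0.7 -0.09 0.98 0 0;0.7 -0.09 0.98 0 0;0.7 -0.09 0.98 0 0;0.7 -0.09 0.98 0 0;0.7 -0.09 0.98 0 0;0.7 -0.09 0.98 0 0;0.7 -0.09 0.98 0 0;0.7 -0.09 0.98 0 0;0.7 -0.09 0.98 0 0;0.7 -0.09 0.98 0 0"
}}

```text
clock: 58.8
eef_pos: [473.5, -88.1, 178.8]
tcp_rot: [-3.141, 0.002, -0.036]
contact_force: [0.3, -0.5, -0.2]
opening: 0.701
```

Call:
{"api": "carry_out", "payload": {
  "rows": "0.7 -0.08 0.98 0 0;0.7 -0.08 0.98 0 0;0.7 -0.08 0.98 0 0;0.7 -0.08 0.98 0 0;0.7 -0.08 0.98 0 0;0.7 -0.08 0.98 0 0;0.7 -0.08 0.98 0 0;0.7 -0.08 0.98 0 0;0.7 -0.08 0.98 0 0;0.7 0 0 0 0;0.7 0 0 0 0"
}}

```text
clock: 60.18
eef_pos: [442.8, -350.1, 178.9]
tcp_rot: [-3.14, 0.002, -0.036]
contact_force: [-0.6, 0.8, 0.1]
opening: 0.701
```

```bash
python3 go.py 444 -350 61; python3 - <<'E'
from h import *
c=cam("wrist"); im=r.grab_frame("wrist"); cv2.imwrite('pics/wrist20.png',im)
hsv=cv2.cvtColor(im,cv2.COLOR_BGR2HSV); m=(hsv[...,1]<45)&(hsv[...,2]>165)
for ce,s,b in blobs(m,800): print(ce,s,onz("wrist",ce,66,c).round(1))
E
```

```text
[ 444. -350.   61.] [ 0.04 -0.01  3.93]
[538.3 145.1] [508, 91, 52, 107, 3945] [ 479.1 -508.3   66. ]
[289.6 206.8] [258, 176, 65, 63, 3161] [ 444.  -349.8   66. ]
[171.3 239.3] [141, 211, 63, 59, 2838] [ 423.8 -268.5   66. ]
[543.1 328.4] [515, 310, 45, 47, 1106] [ 344.2 -532.4   66. ]
```

View pics/wrist20.png

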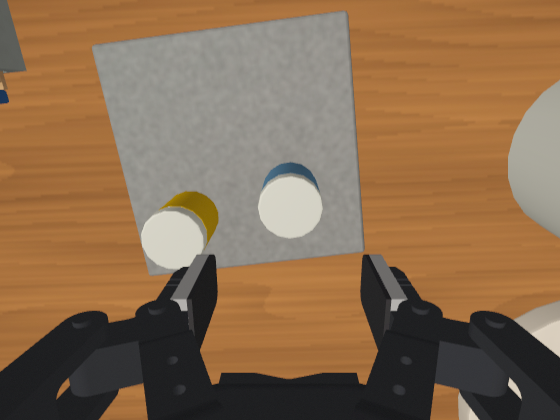

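Call:
{"api": "carry_out", "payload": {
  "rows": "0.7 0.03 0 1 0;0.7 0 0 1 0;0.7 0 0 1 0;0.7 0 0 0.5 0;0.7 0 0 0.4 0;0.7 0 0 0 0;0 0 0 0 0;0 0 0 0 0;0 0 0 0 0;0 0 0 0 0"
}}

```text
clock: 61.48
eef_pos: [444.9, -351.3, 64.0]
tcp_rot: [3.141, -0.001, -0.036]
contact_force: [-1.1, 2.4, 6.8]
opening: 0.502
```

Call:
{"api": "carry_out", "payload": {
  "rows": "0 0 0 -0.5 0;0 0 0 -1 0;0 0 0 -1 0;0 0 0 -1 0;0 0 0 -0.7 0;0 0 0 0 0"
}}

```text
clock: 62.22
eef_pos: [445.1, -351.8, 191.3]
tcp_rot: [3.139, -0.003, -0.036]
contact_force: [0.1, 0.4, -3.2]
opening: 0.499
```

```bash
python3 go.py 451.2 336.1 185
```

```text
[451.2 336.1 185. ] [ -0.62 -22.92   0.21]
```

Call:
{"api": "carry_out", "payload": {
  "rows": "0 -0.03 -1 0 0;0 -0.03 -1 0 0;0 -0.03 -1 0 0;0 -0.03 -1 0 0;0 -0.03 -1 0 0;0 -0.03 -1 0 0;0 -0.03 -1 0 0;0 -0.03 -1 0 0;0 -0.03 -1 0 0;0 -0.03 -1 0 0;0 -0.03 -1 0 0;0 -0.03 -1 0 0"
}}

```text
clock: 63.72
eef_pos: [445.6, 10.0, 188.3]
tcp_rot: [3.141, 0.001, -0.036]
contact_force: [-0.8, -0.3, -1.5]
opening: 0.502
```

Call:
{"api": "carry_out", "payload": {
  "rows": "0 -0.02 -1 0 0;0 -0.02 -1 0 0;0 -0.02 -1 0 0;0 -0.02 -1 0 0;0 -0.02 -1 0 0;0 -0.02 -1 0 0;0 -0.02 -1 0 0;0 -0.02 -1 0 0;0 -0.02 -1 0 0;0 -0.02 -1 0 0;0 -0.02 -0.93 0 0;0 0 0 0 0"
}}

```text
clock: 65.22
eef_pos: [451.0, 338.3, 188.1]
tcp_rot: [3.141, 0.001, -0.034]
contact_force: [0.5, -0.4, -2.3]
opening: 0.503
```

```bash
python3 go.py 451.2 336.1 62
```

```text
[451.2 336.1  62. ] [0.01 0.07 4.2 ]
```

Call:
{"api": "carry_out", "payload": {
  "rows": "0 0 0.02 1 0;0 0 0 1 0;0 0 0 1 0;0 0 0 0.7 0;0 0 0 0.4 0;0 0 0 0.1 0;0 0 0 0 0"
}}

```text
clock: 66.1
eef_pos: [451.6, 336.4, 63.5]
tcp_rot: [-3.141, -0.0, -0.036]
contact_force: [-0.8, 0.6, -1.1]
opening: 0.498
```

Call:
{"api": "carry_out", "payload": {
  "rows": "0 0 0 0.13 0;0 0 0 0.04 0;0 0 0 0 0"
}}

```text
clock: 66.47
eef_pos: [451.5, 336.5, 58.2]
tcp_rot: [-3.141, -0.0, -0.035]
contact_force: [-0.7, -1.0, -2.2]
opening: 0.501
```

Call:
{"api": "carry_out", "payload": {
  "rows": "0 0 0 0.04 0;0 0 0 0 0"
}}

```text
clock: 66.72
eef_pos: [451.5, 336.6, 58.0]
tcp_rot: [-3.141, -0.0, -0.035]
contact_force: [-4.0, -1.8, 12.8]
opening: 0.506
```

Call:
{"api": "carry_out", "payload": {
  "rows": "0.62 0 0 0 0;0.62 0 0 0 0;0.62 0 0 0 0;0.62 0 0 -0.5 0;0.62 0 0 -1 0;0.62 0 0 -1 0;0.62 0 0 -1 0;0.62 0 0 -0.6 0;0.7 0 0 0 0"
}}

```text
clock: 67.85
eef_pos: [452.1, 336.9, 181.3]
tcp_rot: [-3.14, -0.002, -0.036]
contact_force: [0.0, -0.5, -0.4]
opening: 0.697
```

```bash
python3 go.py 423 -268 185; python3 - <<'E'
from h import *
im=r.grab_frame("wrist"); cv2.imwrite('pics/wrist21.png',im)
im=r.grab_frame("scene"); cv2.imwrite('pics/scene21.png',im)
E
```

```text
[ 423. -268.  185.] [-0.24 20.19 -0.12]
```

View pics/wrist21.png

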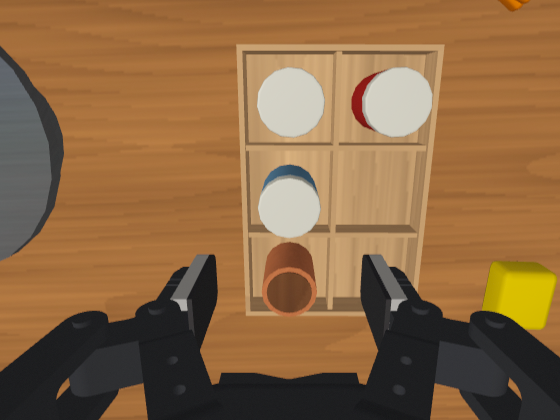

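View pics/scene21.png

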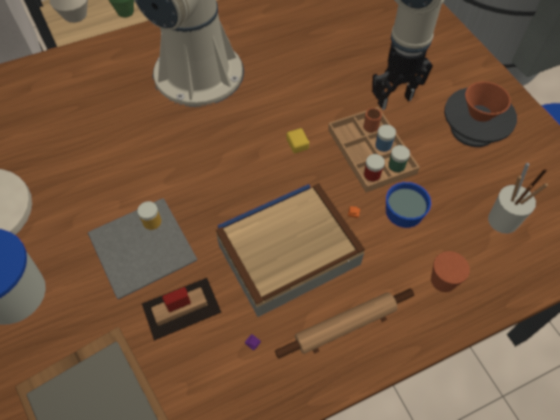

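Three jars are in place. Now yellow.

Call:
{"api": "carry_out", "payload": {
  "rows": "0.7 -0.01 1 0 0;0.7 -0.01 1 0 0;0.7 -0.01 1 0 0;0.7 -0.01 1 0 0;0.7 -0.01 1 0 0;0.7 -0.01 1 0 0;0.7 -0.01 1 0 0;0.7 -0.01 1 0 0;0.7 -0.01 1 0 0;0.7 -0.01 1 0 0;0.7 -0.01 1 0 0;0.7 -0.01 1 0 0"
}}

```text
clock: 69.45
eef_pos: [434.1, -24.1, 178.6]
tcp_rot: [-3.142, 0.002, -0.036]
contact_force: [0.4, 0.6, 0.4]
opening: 0.698
```

Call:
{"api": "carry_out", "payload": {
  "rows": "0.7 -0.01 1 0 0;0.7 -0.01 1 0 0;0.7 -0.01 1 0 0;0.7 -0.01 1 0 0;0.7 -0.01 1 0 0;0.7 -0.01 1 0 0;0.7 0 1 0 0;0.7 0 1 0 0;0.7 0 0.2 0 0;0.7 0 0 0 0"
}}

```text
clock: 70.7
eef_pos: [423.8, -268.5, 178.8]
tcp_rot: [-3.14, 0.002, -0.036]
contact_force: [-0.5, -0.4, -0.3]
opening: 0.703
```

```bash
python3 go.py 423.5 -268 61; python3 - <<'E'
from h import *
c=cam("wrist"); im=r.grab_frame("wrist"); cv2.imwrite('pics/wrist22.png',im)
hsv=cv2.cvtColor(im,cv2.COLOR_BGR2HSV); m=(hsv[...,1]<45)&(hsv[...,2]>165)
for ce,s,b in blobs(m,800): print(ce,s,onz("wrist",ce,66,c).round(1))
E
```

```text
[ 423.5 -268.    61. ] [-0.01 -0.02  3.93]
[289.7 209.1] [258, 179, 65, 62, 3164] [ 423.5 -268.2   66. ]
```

Call:
{"api": "carry_out", "payload": {
  "rows": "0.7 0 0 1 0;0.7 0 0 1 0;0.7 0 0 1 0;0.7 0 0 0.5 0;0.7 0 0 0.4 0;0.7 0 0 0 0;0 0 0 0 0;0 0 0 0 0;0 0 0 0 0;0 0 0 0 0"
}}

```text
clock: 72.0
eef_pos: [424.9, -269.3, 63.6]
tcp_rot: [3.141, -0.001, -0.036]
contact_force: [0.2, 0.4, 7.1]
opening: 0.503
```

Call:
{"api": "carry_out", "payload": {
  "rows": "0 0 0 -0.5 0;0 0 0 -1 0;0 0 0 -1 0;0 0 0 -1 0;0 0 0 -0.7 0;0 0 0 0 0"
}}

```text
clock: 72.75
eef_pos: [425.4, -269.6, 190.9]
tcp_rot: [3.14, -0.003, -0.036]
contact_force: [0.1, -0.3, -1.2]
opening: 0.499
```

```bash
python3 go.py 448.6 266.1 185
```

```text
[448.6 266.1 185. ] [  0.13 -17.87   0.2 ]
```

Call:
{"api": "carry_out", "payload": {
  "rows": "0 0 -0.99 0 0;0 0 -0.99 0 0;0 0 -0.99 0 0;0 0 -0.99 0 0;0 0 -0.99 0 0;0 0 -0.99 0 0;0 0 -0.99 0 0;0 0 -0.99 0 0;0 0 -0.99 0 0;0 0 -0.99 0 0;0 0 -0.99 0 0;0 0 -0.99 0 0"
}}

```text
clock: 74.25
eef_pos: [436.5, 88.0, 188.0]
tcp_rot: [3.141, 0.001, -0.036]
contact_force: [-0.4, 0.5, -1.1]
opening: 0.507
```

Call:
{"api": "carry_out", "payload": {
  "rows": "0 0.02 -0.99 0 0;0 0.02 -0.99 0 0;0 0.02 -0.99 0 0;0 0.02 -0.99 0 0;0 0.02 -0.99 0 0;0 0.02 -0.99 0 0;0 0 0 0 0;0 0 0 0 0"
}}

```text
clock: 75.25
eef_pos: [446.4, 264.5, 188.0]
tcp_rot: [3.141, 0.001, -0.035]
contact_force: [0.6, -0.6, -2.2]
opening: 0.499
```

```bash
python3 go.py 448.6 266.1 62
```

```text
[448.6 266.1  62. ] [ 0.07 -0.05  4.2 ]
```

Call:
{"api": "carry_out", "payload": {
  "rows": "0 0.06 -0.04 1 0;0 0 0 1 0;0 0 0 1 0;0 0 0 0.7 0;0 0 0 0.4 0;0 0 0 0.1 0;0 0 0 0 0"
}}

```text
clock: 76.12
eef_pos: [449.2, 266.3, 63.2]
tcp_rot: [-3.141, -0.0, -0.036]
contact_force: [0.7, 0.3, -1.2]
opening: 0.504
```

Call:
{"api": "carry_out", "payload": {
  "rows": "0 0 0 0.13 0;0 0 0 0.06 0;0 0 0 0 0"
}}

```text
clock: 76.5
eef_pos: [449.1, 266.5, 57.7]
tcp_rot: [-3.141, -0.001, -0.035]
contact_force: [-0.5, 0.2, 4.4]
opening: 0.5
```

Call:
{"api": "carry_out", "payload": {
  "rows": "0.62 0 0 0 0;0.62 0 0 0 0;0.62 0 0 0 0;0.62 0 0 -0.5 0;0.62 0 0 -1 0;0.62 0 0 -1 0;0.62 0 0 -1 0;0.62 0 0 -0.6 0;0.7 0 0 0 0;0.7 0 0 0 0;0.7 -0.3 1 0 0;0.7 -0.3 1 0 0"
}}

```text
clock: 78.0
eef_pos: [427.8, 206.1, 178.9]
tcp_rot: [3.141, 0.002, -0.035]
contact_force: [0.5, -1.3, 0.2]
opening: 0.701
```

Call:
{"api": "carry_out", "payload": {
  "rows": "0.7 -0.5 1 0 0;0.7 -0.5 1 0 0;0.7 -0.5 1 0 0;0.7 -0.5 1 0 0;0.7 0 1 0 0;0.7 0 1 0 0;0.7 0 1 0 0;0.7 0 1 0 0;0.7 0 0 0 0;0.7 0 0 0 0"
}}

```text
clock: 79.25
eef_pos: [359.9, -30.5, 179.6]
tcp_rot: [-3.141, 0.001, -0.036]
contact_force: [0.1, 1.0, 0.2]
opening: 0.698
```

```bash
python3 - <<'E'
from h import *
print(r.sense()['contact_force'],r.sense()['eef_pos'])
im=r.grab_frame("scene"); cv2.imwrite('pics/scene23.png',im)
im=r.grab_frame("top"); cv2.imwrite('pics/top23.png',im)
E
```

```text
[0.07642591 0.95306597 0.16473568] [359.86042592 -30.52114035 179.56843948]
```

View pics/scene23.png

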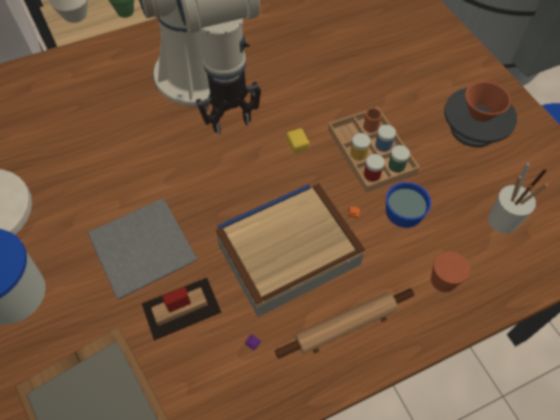

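View pics/top23.png

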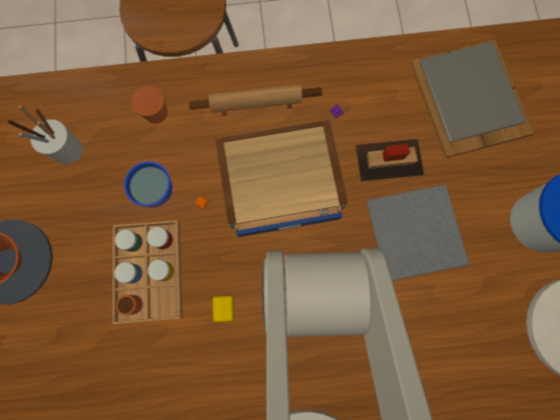

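```bash
python3 - <<'E'
from h import *
a=cv2.imread('pics/top0.png');b=cv2.imread('pics/top23.png')
cv2.imwrite('pics/cmp23.png',np.hstack([cv2.resize(x[120:250,210:350],None,fx=2.8,fy=2.8,interpolation=cv2.INTER_CUBIC) for x in (a,b)]))
hsv=cv2.cvtColor(b,cv2.COLOR_BGR2HSV); m=(hsv[...,1]<45)&(hsv[...,2]>165); m[:215]=0;m[300:]=0;m[:,:100]=0;m[:,190:]=0
for c,s,_ in blobs(m,60):
    p=onz("top",c,60)[:2]; A=-.036; d=p-[449.9,301.1]; print(p.round(1),(d@np.array([[np.cos(A),-np.sin(A)],[np.sin(A),np.cos(A)]])).round(1))
for x in (a,b):
    h=cv2.cvtColor(x,cv2.COLOR_BGR2HSV); bl=(h[...,0]>105)&(h[...,0]<125)&(h[...,1]>150); bl[:190]=0;bl[245:]=0;bl[:,:225]=0;bl[:,350:]=0
    print('blue',[ (c.tolist(),s) for c,s,_ in blobs(bl,40)])
    y=(h[...,0]>22)&(h[...,0]<34)&(h[...,1]>200); y[:290]=0;y[330:]=0;y[:,:200]=0;y[:,245:]=0
    print('sponge',[ (c.tolist(),s) for c,s,_ in blobs(y,40)])
E
```

```text
[517.5 266.4] [ 68.8 -32.2]
[520.  335.2] [68.8 36.6]
[446.9 268. ] [ -1.8 -33.2]
[449.7 338.9] [-1.5 37.8]
blue [([331.2, 216.0], [321, 214, 20, 5, 48]), ([275.7, 225.7], [238, 218, 83, 16, 166])]
sponge [([222.9, 308.5], [213, 296, 21, 26, 535])]
blue [([326.4, 216.8], [309, 214, 32, 7, 68]), ([269.5, 226.8], [238, 220, 71, 14, 142])]
sponge [([222.9, 308.4], [213, 296, 21, 26, 535])]
```

View pics/cmp23.png

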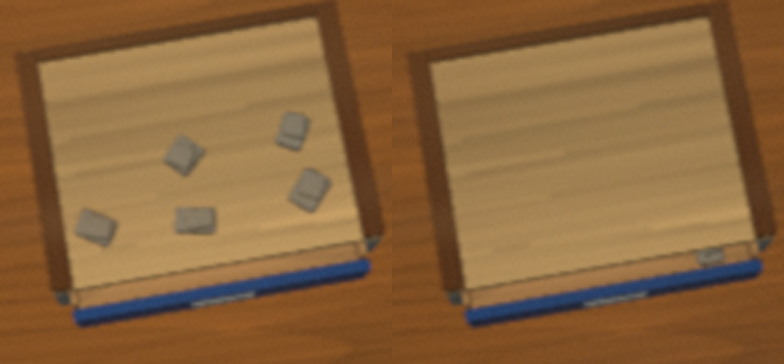

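```bash
python3 -c "
from rig import r
print(r.sign_off())"
```

```text
the job is handed in; nothing more can be done
None
```

I finished the job and handed it in at about 79 s of the 210 s limit; handing in gives no verdict.

**What I did:**
- I pushed the drawer front so it sprang out.
- I swept the five offcuts into the drawer with the scraper, in three lanes.
- I set the scraper back on its mat.
- I pushed the drawer past shut until the catch held it.
- I moved the green, red, blue and yellow jars into four free crate cells. The blue jar had been knocked a few centimetres during the run, so I measured it again before gripping it.

**What the last checks showed:**
- **Drawer:** in the top view its front is in the same place as at the start, within about a pixel (roughly 2 mm), and the board is empty.
- **Offcuts:** all five were seen in the tray before it was shut. Afterwards only one shows, just behind the front; the other four are hidden under the board.
- **Jars:** all four measure within about 4 mm of their cell centres and look upright; I did not measure their tilt.
- **Scraper and sponge:** the scraper stands on the mat, released within about 1 mm of its measured centre. The sponge has not moved.
- **Gripper:** it is clear of everything. No check failed; single position readings differed by up to about 3 mm between cameras. A rough wrist-view reading of the blue jar, partly hidden by a finger, was about 10 mm off, and a clear view put it right.

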